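# Clamp a brass tube in the cross-drilling jig of the bench drill press

### The job

Set up the brass tube for cross-drilling in the jig on the drill press: lift the sprung clamp bar by its red knob and swing it well aside, lay the brass tube from the rack gently in the V-block with its far end butted fully home against the end stop, then swing the bar back over the tube and let it down under control, so that it ends square across the tube and pressing on it. Do not let the bar snap down at any time, do not touch the chuck or the drill bit above the jig, and leave the other tubes and everything else on the bench where they are.

Things in the scene. Friction and masses are not known exactly. Their poses are not given: they have to be found in the camera images.
- press: Fixed bench drill press. Origin on the bench straight below the spindle; +x points from its front to its column, z up; the operator reaches in along +x. Table 200 mm square about the origin, top 100 mm up; foot 190 mm wide, x -100 to 210 mm; column 46 mm thick at x = 165. The head overhangs the jig: underside 455 mm up, 126 mm wide, forward to x = -70; belt cover above 607 mm to x = -95.
- table_edge (a point): Middle of the front edge of the press table, where the operator's hand comes in; axes as the press. Above, on the press's -y side, hangs the feed wheel: three arms about a hub 525 mm above the bench over the jig's middle, in the upright plane y = -90 to -125 mm, their red ends 150 mm from the hub: one straight down (lowest point 375 mm up), one forward and up, one back and up.
- chuck: Chuck (42 mm diameter, underside 360 mm above the bench) with a 6 mm drill bit (tip 320 mm above the bench) on the spindle axis, over the middle of the jig. Axes as the press, origin on the spindle axis 25 mm above the bench. Not to be touched: because of it and the head, knob and tube are reached in the jig with the tool leaning back to the operator's side (-x of the press) by some 25 to 45 degrees.
- jig: Aluminium jig plate, 150 x 190 x 12 mm, on the press table; axes as the press, origin on the spindle axis at the plate's underside, 100 mm above the bench. On it a steel V-block, 44 mm wide, groove along x from x = -45 to 45 mm, top at z = 46 mm; a tube lying in it has its axis at y = 0, z = 44.4 mm, its top at z = 57.4 mm.
- stop_face (a point): Centre of the face of the dark end stop that closes the V-block at the column end: at x = 55, y = 0, z = 44.4 mm of the jig; the face looks to -x, 40 mm wide, its top at z = 58 mm. Rigid.
- tube_seat (a point): The point of the jig where the middle of the tube comes when it lies in the groove with its end against the stop: x = -25, y = 0, z = 44.4 mm of the jig. Axes as the jig.
- clamp_post (a point): Top of the clamp's upright guide post: x = 0, y = -60, z = 149 mm of the jig. Around the post stand a slotted sleeve (radius 17 mm, up to z = 52 mm of the jig) and, z = 101 to 142 mm, a spring housing of 14 mm radius; the bar slides and turns between the two.
- knob (a point): Middle of the red knob on the clamp bar's free end: upright cylinder, 22 mm diameter, 30 mm tall, this point 15 mm below its top and 25 mm above the bar's top face. At turn a (joint clamp_turn) and lift s (joint clamp_lift) it is at x = -0.110 sin a, y = -0.060 + 0.110 cos a, z = 0.089 + s (m) of the jig.
- clamp_bar: Blue clamp bar, 28 mm wide, 11.5 mm thick, reaching 124 mm from the post's axis, with the red knob; origin on that axis, its +y points along the bar to the knob. Closed it lies across the groove, square to it.
- clamp_lift (a joint): Lift of the bar on its post, m: 0 at the start (down, no tube), 0.005 resting on the tube, 0.022 with its brass pin resting on the sleeve's rim, 0.035 at most. Spring and weight push it down with 7 N at 0, 11 N at full lift; let go above a gap, it snaps down.
- clamp_turn (a joint): Turn of the bar, rad: about 0 over the groove (start), growing as the knob swings to the operator's side (jig -x) and on outward to -y; 2.6 at most. Lifted under 0.022 m a pin in the sleeve's slot keeps it within 0.1 of 0; above that it turns easily, and past 0.3 it may be set down at lift 0.022, where it stays as left. It goes down on the tube only within 0.08 of 0.
- brass_tube_center (a point): Centre of the brass (yellow metal) tube to be clamped: 26 mm diameter, 160 mm long, about 0.25 kg, x along it, pointing as the rack's x at the start. It lies level in one of the rack's three places, axis 55 mm above the bench.
- brass_tube: The same brass tube; this origin is on its skin, 13 mm off its axis, half-way along. Use the centre instead.
- rack: Fixed wooden rack, origin on the bench. Three tubes lie in it along its x, 70 mm apart, at y = -70, 0, 70 mm, middles near x = 0, axes 55 mm up, in notches 8 mm deep of two rails (12 mm thick, at x = -15 and 55 mm, tops 50 mm up). The tubes' -x ends stand about 59 mm clear of the rails, over a base board 12 mm thick that reaches to x = -60.
- steel_tube_center (a point): Centre of a bright grey steel tube of the same size in the rack; leave it alone.
- black_tube_center (a point): Centre of a black tube of the same size in the rack; leave it alone.
- oil_can: Red oil can with a brass spout, 64 mm diameter, 135 mm tall, standing on the bench; origin under its middle. Leave alone.
- wire_basket: Round green wire basket, 177 mm across the rim, 119 mm tall; origin under its middle. Leave alone.
- tin_lid: White tin lid, 80 mm diameter, 18 mm high, yellow and green beads in it; origin under its middle. Leave alone.
- marker_pen: Black marker pen with orange cap, 135 mm long, 12 mm thick, lying along its x on the bench. Leave alone.
- spanner: Steel spanner, 160 mm long, lying along its x on the bench. Leave alone.
Mind the look-alikes: they are no part of the job. Of the things like the brass_tube, leave any that is turquoise; of the rest the larger one is meant.

How it is judged:
By the outcome, as a careful person would: the job done as asked, in the order asked, and still so for the second after the job is handed in, with the robot touching nothing.
It also fails if it takes over 72 s, if anything falls off the work surface, if the arm or the gripper's body presses on something with over 40 N, if the wrist force passes 120 N, or if a joint passes its speed limit or range.

### The arm

A 7-joint arm with a two-finger parallel gripper is mounted at the origin on the work surface. World frame = base frame: x ahead of the robot, y to its left, z up, the work surface at z = 0. Lengths are in m, angles in rad, forces in N, time in s.
With the tool pointing down it reaches from about 0.4 to 0.9 m from the base axis. Payload 5.5 kg.
Tool frame: the origin (TCP) lies on the front face of the gripper's body, between the roots of the fingers; the fingertips stand 66 mm ahead of it and the grasp point (between the pads) lies 47 mm ahead of it; z points along the fingers, y is the line along which they close (so a half turn about z gives the same grasp; the last joint's range is limited). The gripper opens to 92 mm and grips with 3 to 60 N. Pads are 19 mm wide; open, the fingers measure 130 mm over their backs; the gripper's body (75 mm by 190 mm) begins 47 mm behind the grasp point.
Start: joints at [1.603, 0.501, -0.427, 1.55, 0.221, 1.138, -0.21], TCP at [0.149, -0.633, 0.292] pointing down, gripper open.
Joint ranges: [-2.88, 2.88], [-0.31, 2.03], [-1.54, 1.56], [0.2, 2.42], [-1.41, 4.55], [0.19, 2.02], [-2.57, 2.57]. Speed limits (rad/s): [2.57, 2.57, 3.14, 3.14, 3.14, 3.14, 3.14].

### API

Orientations are given as [roll, pitch, yaw] about the fixed x, y, z axes, in that order (R = Rz(yaw) Ry(pitch) Rx(roll)).
In Python, from plant import manip, vision gives the robot as it stands. The module is installed in compiled form; this text tells all that it offers.
- The arm moves only by the tool play_rows, never from a script. Its argument "commands" is a list of rows, each an object with "delta_pos": the shift along the tool's x, y, z in units of 40 mm (1.0 is 40 mm), a list of three; "dr": the turn, a rotation vector about the tool's x, y, z in degrees, a list of three; "fingers": the finger opening in mm, from 0 to 91.8. In form: [{"delta_pos": [tx, ty, tz], "dr": [rx, ry, rz], "fingers": fingers}, ...]. A call has 1 to 8 rows; each row shifts and turns the commanded pose from where the row before left it, along the tool's axes as they then stand; what a row does not reach is not made up. A row lasts 1/10 s, in which the tool goes at most 50 mm and 8.59 degrees, less where a joint would pass 70% of its speed; a pose out of reach is approached as far as the arm can. A call is refused whole if a number of a shift passes 1 or a number of a turn 8.59, either way. A call with a gripper value outside its range is refused whole. The fingers move at their own pace and stop on an object; "squeeze" is the grip in N (left out, the last holds). Time passes only in rows, so rows that do not move let the fingers close. It gives the time, the measured TCP pose, the force, the opening and the grip force at its end, in the units of the state.
- manip.state(): the state, without advancing time (a new reading comes with each control period).
- vision.capture(name): name is "scene" or "top"; returns a dict with "image" (480x640x3 uint8, blue, green, red), "range_z" (480x640 float32, m along the optical axis (not along the pixel's ray), 0 where there is no reading), "K" (3x3 intrinsics, pixels), "dist_coeffs" ([k1, k2, p1, p2, k3] as OpenCV has them; the pictures are not rectified), "world_to_cam" (4x4, takes a point from world to camera coordinates). Camera axes: x right, y up, looking along -z (the intrinsics and any distortion apply to the point x, -y, -z); pixel columns grow to the right and rows downward; lengths in m; the calibration is good to about 2 mm. A picture is of the moment at which its call begins.
- manip.hand_in(): hands the job in; it is judged then, once.
The state is a dict: "time": time; "joint_positions": joint angles; "dq": joint speeds; "joint_efforts": joint torques, N m; "position": TCP position; "orientation": TCP orientation; "contact_force": force on the tool from outside, world axes, zero at the start; "wrist_torque": the same for the moment, N m; "opening": opening from 0.0 (shut) to 1.0 (fully open); "gripper_force": force on a finger pad.
Only numpy, scipy, OpenCV 4.12 (cv2) and the standard library are available. Lean on these libraries where they do the work, as an engineer would, in place of code of your own. Each camera call takes 0.05 s, during which the arm holds its last target. There are 200 camera calls.

## Working session

There is one attempt and no reset: what is moved stays moved. The work goes in short steps, Python scripts to look and compute and a tool call to move; the robot and the scene stay as the last step left them, time stands still between calls to the robot, and variables do not carry over. Pictures are saved under pics/ and viewed, at most 10 in all, crops included, and the job is handed in when it is done.

Besides the shell and the picture viewer there is one more tool, called after "Emit:" as a command line: name --argument value ..., lists and objects as JSON in quotes. play_rows: Moves the arm, as the interface text tells. Its arguments: {"type":"object","properties":{"commands":{"type":"array","items":{"type":"object","properties":{"delta_pos":{"type":"array","items":{"type":"number"}},"dr":{"type":"array","items":{"type":"number"}},"fingers":{"type":"number"}}}},"squeeze":{"type":"number"}},"required":["commands"]}

```bash
mkdir -p pics; ls; cat > h.py <<'E'
import numpy as np, cv2, pickle
from plant import manip, vision
from scipy.spatial.transform import Rotation as R
def cap(n):
    c=vision.capture(n); cv2.imwrite(f'pics/{n}_{len(__import__("os").listdir("pics"))}.png',c['image']); pickle.dump(c,open(f'{n}.pkl','wb')); return c
def cloud(c):
    h,w=c['range_z'].shape; u,v=np.meshgrid(np.arange(w),np.arange(h))
    p=cv2.undistortPoints(np.stack([u,v],-1).reshape(-1,1,2).astype(float),c['K'],np.array(c['dist_coeffs'])).reshape(h,w,2)
    z=c['range_z']; P=np.stack([p[...,0]*z,-p[...,1]*z,-z],-1)
    T=np.linalg.inv(c['world_to_cam']); W=P@T[:3,:3].T+T[:3,3]; W[z==0]=np.nan; return W
E
python3 - <<'E'
from h import *
for n in('scene','top'):
    c=cap(n); print(n,np.round(np.linalg.inv(c['world_to_cam']),3).tolist(),c['K'][0][0])
print(manip.state())
E
ls pics
```

```text
pics
scene [[0.197, -0.674, 0.712, 1.762], [0.98, 0.144, -0.135, -0.212], [-0.012, 0.724, 0.689, 1.406], [0.0, 0.0, 0.0, 1.0]] 600.2658912369885
top [[0.043, 0.976, -0.213, 0.229], [-0.999, 0.043, -0.003, 0.025], [0.006, 0.213, 0.977, 1.399], [0.0, 0.0, 0.0, 1.0]] 563.0782046378353
{'time': 0.1, 'joint_positions': array([ 1.60320164,  0.50177772, -0.42680634,  1.55133271,  0.22084441,
        1.13831806, -0.21028218]), 'dq': array([-9.98926734e-04, -2.77940339e-03, -8.97823777e-04, -4.45068772e-03,
       -1.94068990e-04, -1.78211012e-04, -5.93300124e-05]), 'joint_efforts': array([-1.13765022e-02, -5.67867565e+01, -5.83890706e+00, -2.79913849e+01,
       -6.90850709e-02,  2.41278112e-02,  4.74612511e-05]), 'position': array([ 0.14851549, -0.63227594,  0.29127237]), 'orientation': array([-3.13982002e+00, -2.50809357e-05,  2.30875918e-01]), 'contact_force': array([ 0.05649494, -0.19525475,  0.261608  ]), 'wrist_torque': array([-0.04770523, -0.01222378, -0.00780467]), 'gripper_force': 0.0, 'opening': 0.9998806440898602}
scene_0.png
top_1.png
```

View pics/scene_0.png

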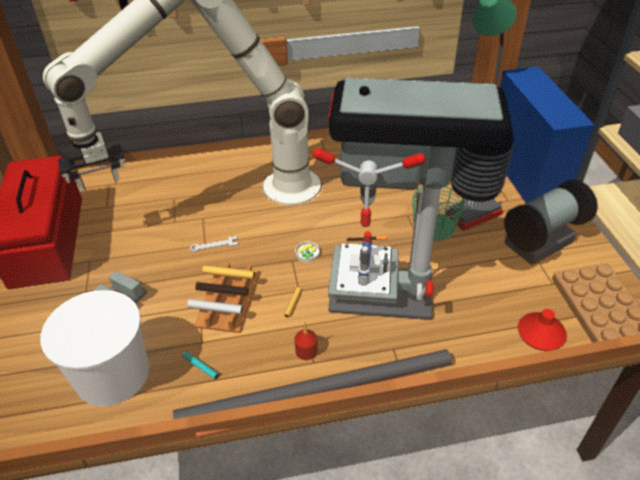

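View pics/top_1.png

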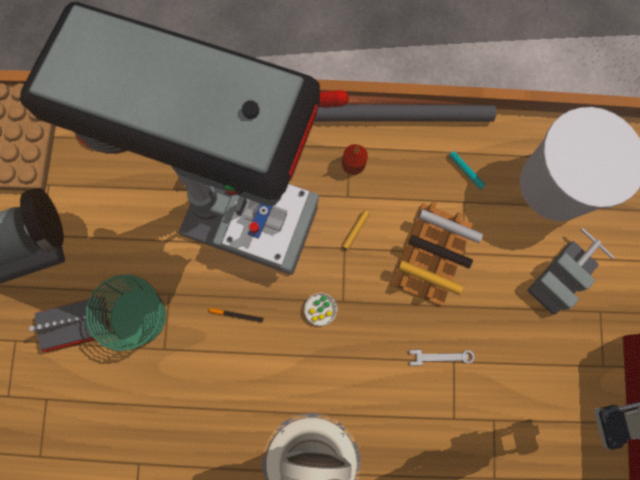

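The top view shows three candidates for the brass tube: the rack tube at (430,277), a thin yellow rod on the bench at (355,230), and a turquoise one at (467,170). The rack one is brass and the larger, so it fits the description. The press is at about (265,225), with its front facing image right. I'll measure these and confirm with a crop.

```bash
python3 - <<'E'
from h import *
c=pickle.load(open('top.pkl','rb')); W=cloud(c); im=c['image']
cv2.imwrite('pics/crop.png',cv2.resize(im[150:330,170:500],None,fx=2.4,fy=2.4,interpolation=cv2.INTER_CUBIC))
roi=np.zeros(im.shape[:2],bool); roi[170:290,180:330]=1
for lo,hi in((.108,.117),(.095,.105)):
    m=roi&(W[...,2]>lo)&(W[...,2]<hi); P=W[m][:,:2]; 
    print(lo,m.sum(),np.median(W[m][:,2]),cv2.minAreaRect((P*1000).astype(np.float32)))
    cv2.imwrite(f'm{lo}.png',m*255)
hsv=cv2.cvtColor(im,cv2.COLOR_BGR2HSV)
red=roi&((hsv[...,0]<6)|(hsv[...,0]>174))&(hsv[...,1]>170)&(hsv[...,2]>120)&(W[...,2]>.15)&(W[...,2]<.25)
v,u=np.nonzero(red);print('red',len(u),u.mean(),v.mean(),W[red].mean(0),np.percentile(W[red],[5,95],axis=0)) if len(u) else 0
blue=roi&(hsv[...,0]>100)&(hsv[...,0]<130)&(hsv[...,1]>120)&(W[...,2]<.3)
v,u=np.nonzero(blue);print('blue',len(u),u.mean(),v.mean(),np.median(W[blue],0))
m=np.zeros_like(roi);m[200:310,390:490]=1
m&=W[...,2]>.055
n,l,s,ce=cv2.connectedComponentsWithStats(m.astype(np.uint8))
for i in range(1,n):
    if s[i,4]>60:
        P=W[l==i]; r=cv2.minAreaRect((P[:,:2]*1000).astype(np.float32)); print(ce[i],s[i,4],np.median(P,0),P[:,2].max(),r)
v=W[255:300,390:475]; 
yel=np.zeros_like(roi); yel[250:300,390:475]=1
yel&=(hsv[...,0]>17)&(hsv[...,0]<32)&(hsv[...,1]>110)&(W[...,2]>.045)
P=W[yel];print('yel',yel.sum(),P.mean(0),cv2.minAreaRect((P[:,:2]*1000).astype(np.float32)))
E
```

```text
0.108 2483 0.11221598751393835 ((583.43359375, 184.62973022460938), (259.98956298828125, 191.15805053710938), 72.4979248046875)
0.095 1400 0.09992596698819134 ((578.501220703125, 168.7340545654297), (276.168212890625, 200.5410919189453), 72.50614166259766)
red 55 253.5090909090909 226.52727272727273 [0.51994958 0.14931149 0.20359415] [[0.51262164 0.14172037 0.1994292 ]
 [0.52802885 0.15668969 0.20724658]]
blue 145 260.80689655172415 219.42068965517242 [0.54810222 0.13868859 0.16408086]
[450.67669173 226.05263158] 665 [ 0.57632916 -0.31968289  0.06545995] 0.07413167495248274 ((578.4522705078125, -319.71844482421875), (160.0000457763672, 27.769147872924805), 69.44486236572266)
[440.37205882 251.38382353] 680 [ 0.51175698 -0.29399218  0.0655968 ] 0.07548118423182326 ((513.1761474609375, -293.91790771484375), (160.21585083007812, 26.502906799316406), 69.65857696533203)
[429.78695652 277.26521739] 690 [ 0.44712187 -0.26679572  0.0654549 ] 0.07517573774866504 ((448.0078430175781, -268.384033203125), (159.04751586914062, 26.741586685180664), 69.36140441894531)
yel 628 [ 0.44750956 -0.26848248  0.06581136] ((448.23638916015625, -274.383544921875), (165.84605407714844, 68.51924133300781), 88.11219787597656)[ WARN:0@0.365] global loadsave.cpp:1063 imwrite_ Unsupported depth image for selected encoder is fallbacked to CV_8U.
```

View pics/crop.png

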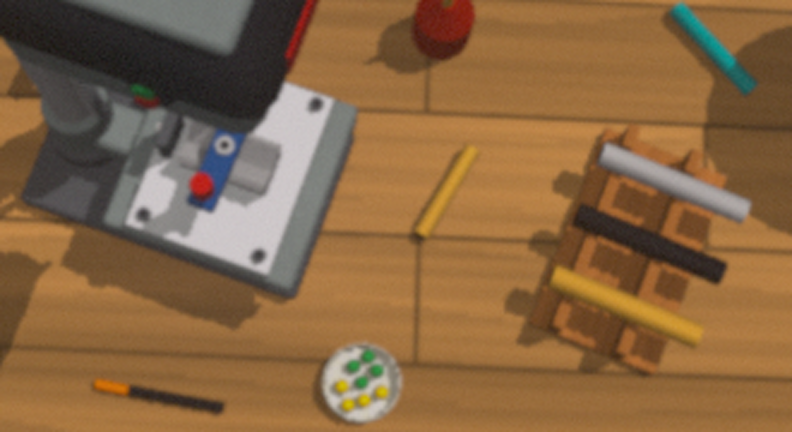

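The crop confirms it. The lowest tube in the rack (crop 627,305) is brass and full size; the rod at crop (447,192) is shorter and thinner, and the one at (713,48) is turquoise. The blue bar lies across the groove, with its red knob at crop (201,185). Next I work out the frames and a move planner.

```bash
cat >> h.py <<'E'
def tool(yaw,tilt,phi=0):
    """tool R: x ~ frame +x at heading yaw(deg), leaning back by tilt; phi turns approach from +y side"""
    a=np.radians(yaw-phi); x=np.array([np.cos(a),np.sin(a),0]); z=np.array([0,0,-1.]); y=np.cross(z,x)
    return R.from_matrix(np.c_[x,y,z])*R.from_euler('y',tilt,degrees=True)
def plan(g,Rt,fing,n=None,step=34,start=None):
    """rows taking grasp point to g with orientation Rt"""
    s=manip.state(); R0=R.from_euler('xyz',s['orientation']); p0=s['position']
    if start: p0,R0=start
    p1=np.array(g)-Rt.as_matrix()[:,2]*.047
    rv=(R0.inv()*Rt).as_rotvec(degrees=True)
    if n is None: n=int(max(1,np.ceil(np.linalg.norm(p1-p0)*1000/step),np.ceil(np.linalg.norm(rv)/7.5)))
    d=(p1-p0)/n; Rc=R0; rows=[]
    for i in range(n):
        rows.append('{"delta_pos":%s,"dr":%s,"fingers":%g}'%([round(v,2) for v in Rc.inv().apply(d)/.04],[round(v,1) for v in rv/n],fing)); Rc=Rc*R.from_rotvec(rv/n,degrees=True)
    if all(r==rows[0] for r in rows) : print(n,'x',rows[0])
    else: print(n,'rows'); [print(r+',') for r in rows]
    return p1,Rt
def grasp():
    s=manip.state(); return s['position']+R.from_euler('xyz',s['orientation']).as_matrix()[:,2]*.047
E
python3 - <<'E'
from h import *
c=pickle.load(open('top.pkl','rb')); W=cloud(c)
roi=np.zeros(W.shape[:2],bool); roi[170:290,215:330]=1
a=np.radians(72.5)
M=np.array([[np.cos(a),np.sin(a)],[-np.sin(a),np.cos(a)]])
for lo,hi in((.108,.117),(.095,.105)):
    m=roi&(W[...,2]>lo)&(W[...,2]<hi); q=W[m][:,:2]@M.T
    print(lo,np.percentile(q,[0,1,3,50,97,99,100],axis=0).round(4).tolist())
    # front edge & near edge fits
    for ax,sgn in((0,-1),(1,1)):
        o=q[:,1-ax]; b=np.linspace(*np.percentile(o,[10,80]),12); e=[]
        for i in range(11):
            k=(o>b[i])&(o<b[i+1]); 
            if k.sum()>5: e.append(((b[i]+b[i+1])/2,(sgn*q[k,ax]).max()*sgn))
        e=np.array(e); f=np.polyfit(e[:,0],e[:,1],1); print(' ax',ax,'slope deg',np.degrees(f[0]).round(2),'edge',np.median(e[:,1]).round(4),e[:,1].std().round(4))
kn=np.array([.520,.149]); print('knob in M',M@kn)
E
```

```text
0.108 [[0.2215, -0.5965], [0.2226, -0.5921], [0.2241, -0.5854], [0.2679, -0.4597], [0.3668, -0.4083], [0.3702, -0.4066], [0.4341, -0.4053]]
 ax 0 slope deg -0.0 edge 0.2217 0.0003
 ax 1 slope deg 0.38 edge -0.4059 0.0005
0.095 [[0.1968, -0.6013], [0.1976, -0.5974], [0.1985, -0.5897], [0.2187, -0.4741], [0.3937, -0.4023], [0.3963, -0.4013], [0.4324, -0.4007]]
 ax 0 slope deg 0.11 edge 0.1971 0.0004
 ax 1 slope deg -0.05 edge -0.4011 0.0002
knob in M [ 0.29847084 -0.45112765]
```

```bash
cat >> h.py <<'E'
YAW=72.5; O=np.array([.5665,.1323,.100]); RJ=R.from_euler('z',YAW,degrees=True)
def J(x,y,z): return O+RJ.apply([x,y,z])
def inJ(p): return RJ.inv().apply(np.array(p)-O)
RK=tool(YAW,40,15)
E
python3 - <<'E'
from h import *
z=RK.as_matrix()[:,2]; k=J(.001,.05,.093)
s=plan([.20,-.50,.33],tool(40,15),60)
s=plan(k-z*.12,RK,60,start=s)
plan(k-z*.03,RK,60,start=s)
plan(k,RK,60,start=(k-z*.077,RK))
print(k)
E
```

```text
5 rows
{"delta_pos":[np.float64(0.35), np.float64(-0.56), np.float64(-0.42)],"dr":[np.float64(0.7), np.float64(2.9), np.float64(-5.3)],"fingers":60},
{"delta_pos":[np.float64(0.42), np.float64(-0.53), np.float64(-0.39)],"dr":[np.float64(0.7), np.float64(2.9), np.float64(-5.3)],"fingers":60},
{"delta_pos":[np.float64(0.49), np.float64(-0.49), np.float64(-0.36)],"dr":[np.float64(0.7), np.float64(2.9), np.float64(-5.3)],"fingers":60},
{"delta_pos":[np.float64(0.55), np.float64(-0.45), np.float64(-0.33)],"dr":[np.float64(0.7), np.float64(2.9), np.float64(-5.3)],"fingers":60},
{"delta_pos":[np.float64(0.6), np.float64(-0.4), np.float64(-0.3)],"dr":[np.float64(0.7), np.float64(2.9), np.float64(-5.3)],"fingers":60},
19 rows
{"delta_pos":[np.float64(0.71), np.float64(-0.34), np.float64(0.26)],"dr":[np.float64(0.4), np.float64(1.3), np.float64(-0.8)],"fingers":60},
{"delta_pos":[np.float64(0.71), np.float64(-0.33), np.float64(0.28)],"dr":[np.float64(0.4), np.float64(1.3), np.float64(-0.8)],"fingers":60},
{"delta_pos":[np.float64(0.7), np.float64(-0.32), np.float64(0.3)],"dr":[np.float64(0.4),
[... 1936 characters left out ...]
-0.14), np.float64(0.54)],"dr":[np.float64(0.4), np.float64(1.3), np.float64(-0.8)],"fingers":60},
{"delta_pos":[np.float64(0.6), np.float64(-0.12), np.float64(0.55)],"dr":[np.float64(0.4), np.float64(1.3), np.float64(-0.8)],"fingers":60},
{"delta_pos":[np.float64(0.59), np.float64(-0.11), np.float64(0.57)],"dr":[np.float64(0.4), np.float64(1.3), np.float64(-0.8)],"fingers":60},
3 x {"delta_pos":[np.float64(-0.0), np.float64(-0.0), np.float64(0.75)],"dr":[np.float64(0.0), np.float64(0.0), np.float64(0.0)],"fingers":60}
1 x {"delta_pos":[np.float64(0.0), np.float64(0.0), np.float64(0.75)],"dr":[np.float64(0.0), np.float64(0.0), np.float64(0.0)],"fingers":60}
[0.51911486 0.14828901 0.193     ]
```

Emit:
play_rows --commands '[{"delta_pos":[0.35,-0.56,-0.42],"dr":[0.7,2.9,-5.3],"fingers":60},{"delta_pos":[0.42,-0.53,-0.39],"dr":[0.7,2.9,-5.3],"fingers":60},{"delta_pos":[0.49,-0.49,-0.36],"dr":[0.7,2.9,-5.3],"fingers":60},{"delta_pos":[0.55,-0.45,-0.33],"dr":[0.7,2.9,-5.3],"fingers":60},{"delta_pos":[0.6,-0.4,-0.3],"dr":[0.7,2.9,-5.3],"fingers":60}]' --squeeze 40

```text
time: 0.6
position: [0.1913, -0.5064, 0.3761]
orientation: [-3.14, -0.26, 0.699]
contact_force: [-0.3, 0.3, 0.4]
opening: 0.667
gripper_force: 0.0
```

Emit:
play_rows --commands '[{"delta_pos":[0.71,-0.34,0.26],"dr":[0.4,1.3,-0.8],"fingers":60},{"delta_pos":[0.71,-0.33,0.28],"dr":[0.4,1.3,-0.8],"fingers":60},{"delta_pos":[0.7,-0.32,0.3],"dr":[0.4,1.3,-0.8],"fingers":60},{"delta_pos":[0.7,-0.3,0.32],"dr":[0.4,1.3,-0.8],"fingers":60},{"delta_pos":[0.7,-0.29,0.34],"dr":[0.4,1.3,-0.8],"fingers":60},{"delta_pos":[0.69,-0.28,0.36],"dr":[0.4,1.3,-0.8],"fingers":60},{"delta_pos":[0.69,-0.27,0.37],"dr":[0.4,1.3,-0.8],"fingers":60},{"delta_pos":[0.68,-0.25,0.39],"dr":[0.4,1.3,-0.8],"fingers":60}]'

```text
time: 1.4
position: [0.3063, -0.2688, 0.3515]
orientation: [-3.124, -0.441, 0.813]
contact_force: [0.5, -0.7, 0.3]
opening: 0.652
gripper_force: 0.0
```

```bash
sed -i 's/round(v,2)/float(round(v,2))+0/;s/round(v,1)/float(round(v,1))+0/' h.py; python3 - <<'E'
from h import *
z=RK.as_matrix()[:,2]; k=J(.001,.05,.093); s=manip.state(); print(s['time'],s['joint_positions'].round(2),inJ(grasp()))
plan(k-z*.12,RK,60)
E
```

```text
1.4 [ 1.76  0.07 -0.83  2.03 -0.41  1.19  0.36] [-0.44232791  0.11956503  0.20903879]
11 rows
{"delta_pos":[0.68, -0.25, 0.4],"dr":[0.4, 1.3, -0.8],"fingers":60},
{"delta_pos":[0.67, -0.23, 0.42],"dr":[0.4, 1.3, -0.8],"fingers":60},
{"delta_pos":[0.66, -0.22, 0.44],"dr":[0.4, 1.3, -0.8],"fingers":60},
{"delta_pos":[0.66, -0.21, 0.45],"dr":[0.4, 1.3, -0.8],"fingers":60},
{"delta_pos":[0.65, -0.19, 0.47],"dr":[0.4, 1.3, -0.8],"fingers":60},
{"delta_pos":[0.64, -0.18, 0.49],"dr":[0.4, 1.3, -0.8],"fingers":60},
{"delta_pos":[0.63, -0.17, 0.5],"dr":[0.4, 1.3, -0.8],"fingers":60},
{"delta_pos":[0.62, -0.15, 0.52],"dr":[0.4, 1.3, -0.8],"fingers":60},
{"delta_pos":[0.61, -0.14, 0.53],"dr":[0.4, 1.3, -0.8],"fingers":60},
{"delta_pos":[0.6, -0.13, 0.55],"dr":[0.4, 1.3, -0.8],"fingers":60},
{"delta_pos":[0.59, -0.11, 0.56],"dr":[0.4, 1.3, -0.8],"fingers":60},
```

Emit:
play_rows --commands '[{"delta_pos":[0.68,-0.25,0.4],"dr":[0.4,1.3,-0.8],"fingers":60},{"delta_pos":[0.67,-0.23,0.42],"dr":[0.4,1.3,-0.8],"fingers":60},{"delta_pos":[0.66,-0.22,0.44],"dr":[0.4,1.3,-0.8],"fingers":60},{"delta_pos":[0.66,-0.21,0.45],"dr":[0.4,1.3,-0.8],"fingers":60},{"delta_pos":[0.65,-0.19,0.47],"dr":[0.4,1.3,-0.8],"fingers":60},{"delta_pos":[0.64,-0.18,0.49],"dr":[0.4,1.3,-0.8],"fingers":60},{"delta_pos":[0.63,-0.17,0.5],"dr":[0.4,1.3,-0.8],"fingers":60},{"delta_pos":[0.62,-0.15,0.52],"dr":[0.4,1.3,-0.8],"fingers":60}]'

```text
time: 2.2
position: [0.4201, -0.0322, 0.3282]
orientation: [-3.133, -0.624, 0.94]
contact_force: [0.3, 0.1, -0.4]
opening: 0.655
gripper_force: 0.0
```

Emit:
play_rows --commands '[{"delta_pos":[0.61,-0.14,0.53],"dr":[0.4,1.3,-0.8],"fingers":60},{"delta_pos":[0.6,-0.13,0.55],"dr":[0.4,1.3,-0.8],"fingers":60},{"delta_pos":[0.59,-0.11,0.56],"dr":[0.4,1.3,-0.8],"fingers":60},{"delta_pos":[0,0,0],"dr":[0,0,0],"fingers":60}]'

```text
time: 2.6
position: [0.4629, 0.0586, 0.3196]
orientation: [3.14, -0.694, 0.998]
contact_force: [-0.9, 0.2, 0.5]
opening: 0.652
gripper_force: 0.0
```

```bash
python3 - <<'E'
from h import *
z=RK.as_matrix()[:,2]; k=J(.001,.05,.093); s=manip.state(); print(s['time'],s['joint_positions'].round(2),inJ(grasp()),inJ(k))
plan(k-z*.025,RK,50)
c=cap('top'); cv2.imwrite('pics/k.png',cv2.resize(c['image'][130:300,180:400],None,fx=3,fy=3))
E
```

```text
2.6 [ 1.37  0.12 -1.21  2.22 -0.8   0.76  0.17] [-0.07244476  0.06859193  0.18351661] [0.001 0.05  0.093]
3 x {"delta_pos":[0.0, -0.01, 0.78],"dr":[0.1, 0.1, -0.1],"fingers":50}
```

View pics/k.png

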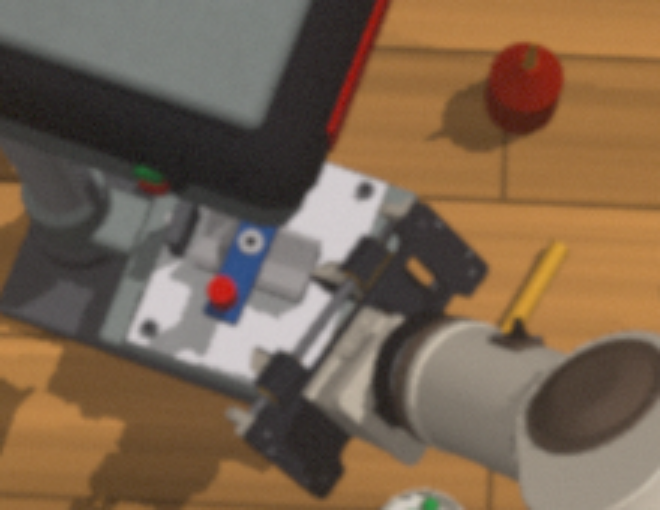

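The open fingers at crop (350,260) and (270,370) straddle the line to the knob at (222,292), so I continue in.

Emit:
play_rows --commands '[{"delta_pos":[0,-0.01,0.6],"dr":[0.1,0.1,0],"fingers":50},{"delta_pos":[0,-0.01,0.6],"dr":[0.1,0.1,0],"fingers":50},{"delta_pos":[0,0,0.6],"dr":[0.1,0.1,0],"fingers":50},{"delta_pos":[0,0,0.55],"dr":[0,0,0],"fingers":50},{"delta_pos":[0,0,0],"dr":[0,0,0],"fingers":50}]'

```text
time: 3.15
position: [0.4945, 0.1062, 0.2459]
orientation: [-3.135, -0.697, 0.991]
contact_force: [-0.3, -0.4, 0.3]
opening: 0.547
gripper_force: 0.0
```

```bash
python3 - <<'E'
from h import *
z=RK.as_matrix()[:,2]; k=J(.001,.05,.093); s=manip.state(); print(s['time'],s['joint_positions'].round(2),inJ(grasp()),inJ(k))
plan(k,RK,50)
c=cap('top'); cv2.imwrite('pics/k2.png',cv2.resize(c['image'][150:280,180:350],None,fx=4,fy=4))
E
```

```text
3.15 [ 1.03  0.39 -1.09  2.24 -0.65  0.41  0.02] [-0.0174076   0.05296425  0.10990315] [0.001 0.05  0.093]
1 x {"delta_pos":[0.08, -0.05, 0.62],"dr":[0.1, 0.1, -0.6],"fingers":50}
```

View pics/k2.png

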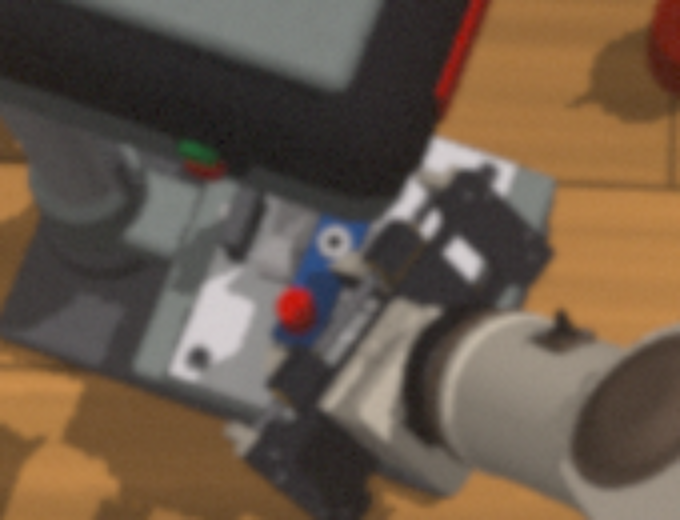

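The knob at crop (297,308) lies between the fingers; one more 25 mm step brings the pads level with it, then I close.

Emit:
play_rows --commands '[{"delta_pos":[0.04,-0.02,0.31],"dr":[0,0,-0.3],"fingers":50},{"delta_pos":[0.04,-0.02,0.31],"dr":[0,0,-0.3],"fingers":50},{"delta_pos":[0,0,0],"dr":[0,0,0],"fingers":50},{"delta_pos":[0,0,0],"dr":[0,0,0],"fingers":30},{"delta_pos":[0,0,0],"dr":[0,0,0],"fingers":24},{"delta_pos":[0,0,0],"dr":[0,0,0],"fingers":20}]' --squeeze 10

```text
time: 3.8
position: [0.5043, 0.1209, 0.2309]
orientation: [3.134, -0.697, 1.006]
contact_force: [-0.7, 0.1, -0.1]
opening: 0.332
gripper_force: 0.0
```

Emit:
play_rows --commands '[{"delta_pos":[0,0,0],"dr":[0,0,0],"fingers":10},{"delta_pos":[0,0,0],"dr":[0,0,0],"fingers":10}]'

```text
time: 4.0
position: [0.5028, 0.1227, 0.2305]
orientation: [3.138, -0.697, 1.007]
contact_force: [-4.9, 0.3, 3.9]
opening: 0.235
gripper_force: 10.0
```

```bash
python3 - <<'E'
from h import *
s=manip.state(); print(s['time'],s['joint_positions'].round(2),inJ(grasp()),s['opening']*91.8,s['gripper_force'],s['contact_force'])
E
```

```text
4.0 [ 0.94  0.44 -1.06  2.24 -0.63  0.34  0.01] [0.00082987 0.05000372 0.09442718] 21.530461906107146 9.99773159623146 [-4.85842616  0.30130627  3.86339113]
```

Knob gripped at jig (0.001, 0.050), which is turn 0. Next I lift it and swing out.

```bash
cat >> h.py <<'E'
def lin(dJ):  # jig/world-axes shift (m) -> tool units
    s=manip.state(); return (R.from_euler('xyz',s['orientation']).inv().apply(RJ.apply(dJ))/.04).round(3)
def kn(a,s,dz=.0054): return np.array([-.110*np.sin(a),-.060+.110*np.cos(a),.089+s+dz])
E
python3 - <<'E'
from h import *
print('lift 7mm',lin([0,0,.007]))
for b in range(24):
    d=kn((b+1)*.1,0)-kn(b*.1,0); print(b,lin(d).tolist())
E
```

```text
lift 7mm [ 0.112  0.001 -0.134]
0 [-0.201, 0.084, -0.168]
1 [-0.193, 0.11, -0.162]
2 [-0.184, 0.134, -0.154]
3 [-0.173, 0.158, -0.144]
4 [-0.16, 0.179, -0.133]
5 [-0.146, 0.199, -0.121]
6 [-0.13, 0.217, -0.108]
7 [-0.112, 0.233, -0.093]
8 [-0.094, 0.246, -0.078]
9 [-0.075, 0.257, -0.062]
10 [-0.055, 0.266, -0.045]
11 [-0.034, 0.271, -0.027]
12 [-0.013, 0.274, -0.01]
13 [0.008, 0.275, 0.008]
14 [0.029, 0.272, 0.025]
15 [0.05, 0.267, 0.043]
16 [0.07, 0.259, 0.059]
17 [0.089, 0.249, 0.076]
18 [0.108, 0.236, 0.091]
19 [0.125, 0.22, 0.106]
20 [0.142, 0.203, 0.119]
21 [0.157, 0.183, 0.132]
22 [0.17, 0.162, 0.143]
23 [0.182, 0.139, 0.153]
```

Emit:
play_rows --commands '[{"delta_pos":[0,0,0],"dr":[0,0,0],"fingers":10},{"delta_pos":[0,0,0],"dr":[0,0,0],"fingers":10}]' --squeeze 45

```text
time: 4.2
position: [0.5028, 0.1229, 0.2304]
orientation: [3.138, -0.697, 1.007]
contact_force: [-5.7, 1.5, 4.8]
opening: 0.23
gripper_force: 45.0
```

Emit:
play_rows --commands '[{"delta_pos":[0.11,0,-0.13],"dr":[0,0,0],"fingers":10},{"delta_pos":[0.11,0,-0.13],"dr":[0,0,0],"fingers":10},{"delta_pos":[0.11,0,-0.13],"dr":[0,0,0],"fingers":10},{"delta_pos":[0.11,0,-0.13],"dr":[0,0,0],"fingers":10},{"delta_pos":[0,0,0],"dr":[0,0,0],"fingers":10}]'

```text
time: 4.7
position: [0.5035, 0.1221, 0.2581]
orientation: [3.135, -0.696, 1.007]
contact_force: [1.0, 1.0, -8.9]
opening: 0.232
gripper_force: 45.1
```

```bash
python3 - <<'E'
from h import *
s=manip.state(); print(s['time'],s['joint_positions'].round(2),inJ(grasp()),s['opening']*91.8,s['contact_force'])
c=cap('top'); W=cloud(c); hsv=cv2.cvtColor(c['image'],cv2.COLOR_BGR2HSV)
m=((hsv[...,0]<6)|(hsv[...,0]>174))&(hsv[...,1]>150)&(W[...,2]>.15)&(W[...,2]<.28)
m[:,:200]=0;m[:,340:]=0;m[290:]=0
print(m.sum(),W[m].mean(0) if m.any() else 0, np.percentile(W[m][:,2],[10,50,95]))
E
```

```text
4.7 [ 0.98  0.37 -1.08  2.22 -0.65  0.41 -0.01] [0.00041089 0.04895652 0.12207764] 21.296372246381882 [ 0.99220279  0.99996797 -8.88015733]
32 [0.52407937 0.15061455 0.23011661] [0.22845885 0.22998576 0.2324513 ]
```

Lifted about 27 mm. Now the swing.

Emit:
play_rows --commands '[{"delta_pos":[-0.17,0.084,-0.208],"dr":[0,0,0],"fingers":10},{"delta_pos":[-0.193,0.11,-0.162],"dr":[0,0,0],"fingers":10},{"delta_pos":[-0.184,0.134,-0.154],"dr":[0,0,0],"fingers":10},{"delta_pos":[-0.173,0.158,-0.144],"dr":[0,0,0],"fingers":10},{"delta_pos":[-0.16,0.179,-0.133],"dr":[0,0,0],"fingers":10},{"delta_pos":[-0.146,0.199,-0.121],"dr":[0,0,0],"fingers":10},{"delta_pos":[-0.13,0.217,-0.108],"dr":[0,0,0],"fingers":10},{"delta_pos":[0,0,0],"dr":[0,0,0],"fingers":10}]'

```text
time: 5.55
position: [0.5023, 0.0469, 0.2573]
orientation: [-3.137, -0.694, 1.005]
contact_force: [-16.3, -1.5, 0.0]
opening: 0.228
gripper_force: 45.2
```

```bash
python3 - <<'E'
from h import *
s=manip.state(); g=inJ(grasp()); print(s['time'],s['joint_positions'].round(2),g,kn(.7,.0285),np.hypot(g[0],g[1]+.06),np.arctan2(-g[0],g[1]+.06),s['opening']*91.8,s['contact_force'],s['orientation'])
for b in range(7,24): print(b,lin(kn((b+1)*.1,0)-kn(b*.1,0)).tolist())
print(lin(kn(.7,.029)-g))
E
```

```text
5.55 [ 1.13  0.39 -1.05  2.18 -0.6   0.54  0.08] [-0.07169416  0.02805075  0.12113118] [-0.07086395  0.02413264  0.1229    ] 0.11354729351896084 0.6833617934709554 20.957954329240415 [-16.34600838  -1.54696453   0.01941399] [-3.13681353 -0.69423811  1.00493981]
7 [-0.112, 0.232, -0.095]
8 [-0.094, 0.246, -0.079]
9 [-0.074, 0.257, -0.063]
10 [-0.054, 0.265, -0.047]
11 [-0.034, 0.271, -0.029]
12 [-0.013, 0.274, -0.012]
13 [0.008, 0.275, 0.006]
14 [0.029, 0.272, 0.023]
15 [0.05, 0.267, 0.04]
16 [0.07, 0.259, 0.057]
17 [0.09, 0.249, 0.074]
18 [0.109, 0.236, 0.089]
19 [0.126, 0.221, 0.104]
20 [0.142, 0.204, 0.118]
21 [0.157, 0.184, 0.13]
22 [0.171, 0.163, 0.141]
23 [0.182, 0.14, 0.151]
[ 0.071  0.089 -0.015]
```

```bash
python3 - <<'E'
from h import *
c=cap('top'); W=cloud(c); hsv=cv2.cvtColor(c['image'],cv2.COLOR_BGR2HSV)
m=((hsv[...,0]<6)|(hsv[...,0]>174))&(hsv[...,1]>150)&(W[...,2]>.15)&(W[...,2]<.28)
m[:,:200]=0;m[:,340:]=0;m[290:]=0
print(m.sum(),inJ(W[m].mean(0)), np.percentile(W[m][:,2],[10,50,95]))
b=(hsv[...,0]>100)&(hsv[...,0]<130)&(hsv[...,1]>120)&(W[...,2]<.3);b[:,:200]=0;b[:,340:]=0;b[290:]=0;b[:170]=0
print(b.sum(),np.percentile(W[b][:,2],[10,50,90]))
cv2.imwrite('pics/k3.png',cv2.resize(c['image'][150:280,180:350],None,fx=4,fy=4))
E
```

```text
44 [-0.06315527  0.0260459   0.12510894] [0.2217593  0.22571347 0.22968858]
96 [0.1828174  0.18571656 0.18917663]
```

View pics/k3.png

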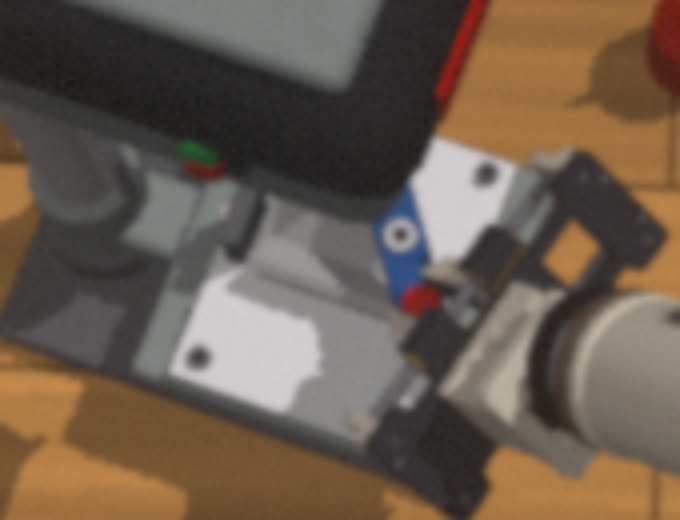

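The bar is resting on the sleeve rim (knob top 0.226 m) at turn ≈0.66; the knob at crop (422,298) slid a few mm in the pads. I'll relax the grip, recentre on the knob, and push it round with a light squeeze.

```bash
python3 - <<'E'
from h import *
g=inJ(grasp()); print(lin(kn(.658,.022)-g))
a=np.linspace(.658,2.4,17)
for i in range(16): print(lin(kn(a[i+1],0)-kn(a[i],0)).round(2).tolist())
E
```

```text
[0.005 0.003 0.16 ]
[-0.13, 0.25, -0.11]
[-0.11, 0.26, -0.09]
[-0.08, 0.28, -0.07]
[-0.06, 0.29, -0.05]
[-0.04, 0.3, -0.03]
[-0.01, 0.3, -0.01]
[0.01, 0.3, 0.01]
[0.04, 0.3, 0.03]
[0.06, 0.29, 0.05]
[0.09, 0.28, 0.07]
[0.11, 0.26, 0.09]
[0.13, 0.25, 0.11]
[0.15, 0.23, 0.12]
[0.17, 0.2, 0.14]
[0.18, 0.18, 0.15]
[0.2, 0.15, 0.16]
```

Emit:
play_rows --commands '[{"delta_pos":[0,0,0],"dr":[0,0,0],"fingers":26},{"delta_pos":[0,0,0],"dr":[0,0,0],"fingers":32},{"delta_pos":[0,0,0],"dr":[0,0,0],"fingers":32}]' --squeeze 8

```text
time: 5.9
position: [0.5092, 0.0452, 0.261]
orientation: [3.131, -0.698, 1.006]
contact_force: [-0.4, -0.5, -0.8]
opening: 0.346
gripper_force: 0.0
```

```bash
python3 - <<'E'
from h import *
g=inJ(grasp()); print(g,lin(kn(.658,.022)-g),manip.state()['contact_force'])
E
```

```text
[-0.07124479  0.02018967  0.12498532] [-0.098 -0.193  0.196] [-0.40793636 -0.46204813 -0.80052449]
```

Emit:
play_rows --commands '[{"delta_pos":[-0.08,-0.1,0.2],"dr":[0,0,0],"fingers":32},{"delta_pos":[0,0,0],"dr":[0,0,0],"fingers":10},{"delta_pos":[0,0,0],"dr":[0,0,0],"fingers":10}]' --squeeze 8

```text
time: 6.2
position: [0.5057, 0.051, 0.2517]
orientation: [3.134, -0.698, 1.006]
contact_force: [1.4, -0.3, 0.0]
opening: 0.232
gripper_force: 8.0
```

```bash
cat >> h.py <<'E'
def turn():
    g=inJ(grasp()); yt=-(R.from_euler('xyz',manip.state()['orientation'])).as_matrix()[:,1]; d=RJ.inv().apply(yt)
    ph=np.arctan2(d[0],d[1]); c=(g[0]*d[0]+(g[1]+.06)*d[1])/np.hypot(d[0],d[1])
    return np.arccos(np.clip(c/.11,-1,1))-ph
E
python3 - <<'E'
from h import *
g=inJ(grasp()); s=manip.state();a0=turn();print(s['time'],g,a0,kn(a0,.022),s['opening']*91.8,s['contact_force'],s['joint_positions'].round(2))
print(lin(kn(a0,.022)-g))
a=np.linspace(a0,2.4,17)
for i in range(16): print(lin(kn(a[i+1],0)-kn(a[i],0)).round(2).tolist())
E
```

```text
6.2 [-0.06675799  0.0254361   0.11568307] 0.6739772991094098 [-0.06865084  0.02594802  0.1164    ] 21.323071881720026 [ 1.41483541 -0.28446777  0.02961504] [ 1.11  0.41 -1.05  2.19 -0.6   0.51  0.08]
[-0.026  0.    -0.045]
[-0.12, 0.25, -0.1]
[-0.1, 0.26, -0.08]
[-0.08, 0.28, -0.07]
[-0.06, 0.29, -0.05]
[-0.03, 0.29, -0.03]
[-0.01, 0.3, -0.01]
[0.01, 0.3, 0.01]
[0.04, 0.29, 0.04]
[0.06, 0.28, 0.06]
[0.09, 0.27, 0.07]
[0.11, 0.26, 0.09]
[0.13, 0.24, 0.11]
[0.15, 0.22, 0.13]
[0.17, 0.2, 0.14]
[0.18, 0.18, 0.15]
[0.2, 0.15, 0.16]
```

Emit:
play_rows --commands '[{"delta_pos":[-0.14,0.25,-0.13],"dr":[0,0,0],"fingers":10},{"delta_pos":[-0.1,0.26,-0.08],"dr":[0,0,0],"fingers":10},{"delta_pos":[-0.08,0.28,-0.07],"dr":[0,0,0],"fingers":10},{"delta_pos":[-0.06,0.29,-0.05],"dr":[0,0,0],"fingers":10},{"delta_pos":[-0.03,0.29,-0.03],"dr":[0,0,0],"fingers":10},{"delta_pos":[-0.01,0.3,-0.01],"dr":[0,0,0],"fingers":10},{"delta_pos":[0.01,0.3,0.01],"dr":[0,0,0],"fingers":10},{"delta_pos":[0,0,0],"dr":[0,0,0],"fingers":10}]'

```text
time: 7.0
position: [0.5623, -0.0112, 0.253]
orientation: [3.132, -0.698, 1.005]
contact_force: [0.1, -3.5, -0.6]
opening: 0.236
gripper_force: 8.0
```

```bash
python3 - <<'E'
from h import *
g=inJ(grasp()); s=manip.state();a0=turn();print(s['time'],g,a0,kn(a0,.022),s['opening']*91.8,s['contact_force'],s['joint_positions'].round(2))
print(lin(kn(a0,.022)-g))
a=np.linspace(a0,2.4,9)
for i in range(8): print(lin(kn(a[i+1],0)-kn(a[i],0)).round(2).tolist())
E
```

```text
7.0 [-0.10900431 -0.04729185  0.11698416] 1.4543827315714992 [-0.10925547 -0.04722341  0.1164    ] 21.65441800451667 [ 0.05790517 -3.51804939 -0.64975169] [ 1.06  0.5  -0.92  2.03 -0.49  0.6   0.06]
[-0.014 -0.     0.007]
[0.05, 0.32, 0.04]
[0.08, 0.31, 0.07]
[0.11, 0.29, 0.09]
[0.13, 0.28, 0.11]
[0.16, 0.25, 0.13]
[0.18, 0.23, 0.15]
[0.2, 0.2, 0.17]
[0.21, 0.17, 0.18]
```

Works well.

Emit:
play_rows --commands '[{"delta_pos":[0.04,0.32,0.04],"dr":[0,0,0],"fingers":10},{"delta_pos":[0.08,0.31,0.07],"dr":[0,0,0],"fingers":10},{"delta_pos":[0.11,0.29,0.09],"dr":[0,0,0],"fingers":10},{"delta_pos":[0.13,0.28,0.11],"dr":[0,0,0],"fingers":10},{"delta_pos":[0.16,0.25,0.13],"dr":[0,0,0],"fingers":10},{"delta_pos":[0.18,0.23,0.15],"dr":[0,0,0],"fingers":10},{"delta_pos":[0.2,0.2,0.17],"dr":[0,0,0],"fingers":10},{"delta_pos":[0,0,0],"dr":[0,0,0],"fingers":10}]'

```text
time: 7.8
position: [0.6505, -0.0092, 0.2534]
orientation: [3.133, -0.699, 1.009]
contact_force: [1.0, 0.6, -1.3]
opening: 0.237
gripper_force: 8.0
```

Emit:
play_rows --commands '[{"delta_pos":[0,0,0],"dr":[0,0,0],"fingers":30},{"delta_pos":[0,0,0],"dr":[0,0,0],"fingers":50},{"delta_pos":[0,0,0],"dr":[0,0,0],"fingers":50}]'

```text
time: 8.1
position: [0.6485, -0.0111, 0.2529]
orientation: [3.135, -0.697, 1.006]
contact_force: [0.4, -0.2, 0.7]
opening: 0.446
gripper_force: 0.0
```

```bash
python3 - <<'E'
from h import *
g=inJ(grasp()); s=manip.state();a0=turn();print(s['time'],g,a0,kn(a0,.022),s['opening']*91.8,s['contact_force'],s['joint_positions'].round(2))
E
```

```text
8.1 [-0.08298389 -0.12941177  0.11687298] 2.24416121188791 [-0.08599005 -0.12859819  0.1164    ] 40.92851960146779 [ 0.39441583 -0.1708904   0.71827541] [ 0.87  0.6  -0.8   1.83 -0.39  0.63 -0.06]
```

```bash
cat >> h.py <<'E'
TY=69.5; TC=np.array([.448,-.2684,.055]); tx=np.array([np.cos(np.radians(TY)),np.sin(np.radians(TY)),0])
RT=tool(TY,30); TG=TC-.048*tx
E
python3 - <<'E'
from h import *
Rc=R.from_euler('xyz',manip.state()['orientation']); p=manip.state()['position']; 
p1=p-Rc.as_matrix()[:,2]*.112
plan(TG+[0,0,.12],RT,50,start=(p1,Rc))
E
```

```text
11 rows
{"delta_pos":[-0.74, -0.03, -0.26],"dr":[0.7, -0.9, -0.9],"fingers":50},
{"delta_pos":[-0.75, -0.05, -0.24],"dr":[0.7, -0.9, -0.9],"fingers":50},
{"delta_pos":[-0.75, -0.06, -0.23],"dr":[0.7, -0.9, -0.9],"fingers":50},
{"delta_pos":[-0.75, -0.08, -0.22],"dr":[0.7, -0.9, -0.9],"fingers":50},
{"delta_pos":[-0.75, -0.09, -0.21],"dr":[0.7, -0.9, -0.9],"fingers":50},
{"delta_pos":[-0.75, -0.11, -0.19],"dr":[0.7, -0.9, -0.9],"fingers":50},
{"delta_pos":[-0.76, -0.12, -0.18],"dr":[0.7, -0.9, -0.9],"fingers":50},
{"delta_pos":[-0.76, -0.13, -0.17],"dr":[0.7, -0.9, -0.9],"fingers":50},
{"delta_pos":[-0.76, -0.15, -0.15],"dr":[0.7, -0.9, -0.9],"fingers":50},
{"delta_pos":[-0.76, -0.16, -0.14],"dr":[0.7, -0.9, -0.9],"fingers":50},
{"delta_pos":[-0.76, -0.17, -0.13],"dr":[0.7, -0.9, -0.9],"fingers":50},
```

Emit:
play_rows --commands '[{"delta_pos":[0,0,-0.4],"dr":[0,0,0],"fingers":50},{"delta_pos":[0,0,-0.6],"dr":[0,0,0],"fingers":50},{"delta_pos":[0,0,-0.9],"dr":[0,0,0],"fingers":50},{"delta_pos":[0,0,-0.9],"dr":[0,0,0],"fingers":50}]'

```text
time: 8.5
position: [0.6086, -0.0715, 0.3393]
orientation: [3.136, -0.697, 1.005]
contact_force: [-0.4, -0.7, -0.2]
opening: 0.547
gripper_force: 0.0
```

Emit:
play_rows --commands '[{"delta_pos":[-0.74,-0.03,-0.26],"dr":[0.7,-0.9,-0.9],"fingers":50},{"delta_pos":[-0.75,-0.05,-0.24],"dr":[0.7,-0.9,-0.9],"fingers":50},{"delta_pos":[-0.75,-0.06,-0.23],"dr":[0.7,-0.9,-0.9],"fingers":50},{"delta_pos":[-0.75,-0.08,-0.22],"dr":[0.7,-0.9,-0.9],"fingers":50},{"delta_pos":[-0.75,-0.09,-0.21],"dr":[0.7,-0.9,-0.9],"fingers":50},{"delta_pos":[-0.75,-0.11,-0.19],"dr":[0.7,-0.9,-0.9],"fingers":50},{"delta_pos":[-0.76,-0.12,-0.18],"dr":[0.7,-0.9,-0.9],"fingers":50},{"delta_pos":[-0.76,-0.13,-0.17],"dr":[0.7,-0.9,-0.9],"fingers":50}]'

```text
time: 9.3
position: [0.4734, -0.2648, 0.2487]
orientation: [3.14, -0.57, 1.161]
contact_force: [0.8, -0.1, -0.3]
opening: 0.546
gripper_force: 0.0
```

Emit:
play_rows --commands '[{"delta_pos":[-0.76,-0.15,-0.15],"dr":[0.7,-0.9,-0.9],"fingers":50},{"delta_pos":[-0.76,-0.16,-0.14],"dr":[0.7,-0.9,-0.9],"fingers":50},{"delta_pos":[-0.76,-0.17,-0.13],"dr":[0.7,-0.9,-0.9],"fingers":50},{"delta_pos":[0,0,0],"dr":[0,0,0],"fingers":50}]'

```text
time: 9.7
position: [0.4204, -0.3406, 0.2133]
orientation: [-3.132, -0.521, 1.208]
contact_force: [-0.0, -0.2, -0.3]
opening: 0.543
gripper_force: 0.0
```

```bash
python3 - <<'E'
from h import *
s=manip.state();print(s['time'],grasp(),TG,s['joint_positions'].round(2))
p=plan(TG+[0,0,.035],RT,50,step=30)
plan(TG,RT,50,step=20,start=p)
c=cap('top'); cv2.imwrite('pics/r.png',cv2.resize(c['image'][170:340,320:520],None,fx=3.5,fy=3.5))
E
```

```text
9.7 [ 0.4283006  -0.31856185  0.17249742] [ 0.43119005 -0.31336027  0.055     ] [ 1.36  0.62 -0.67  1.75 -0.12  1.1   0.46]
3 x {"delta_pos":[-0.3, 0.01, 0.62],"dr":[-0.1, 0.0, -0.1],"fingers":50}
2 x {"delta_pos":[-0.22, 0.0, 0.38],"dr":[0.0, 0.0, 0.0],"fingers":50}
```

View pics/r.png

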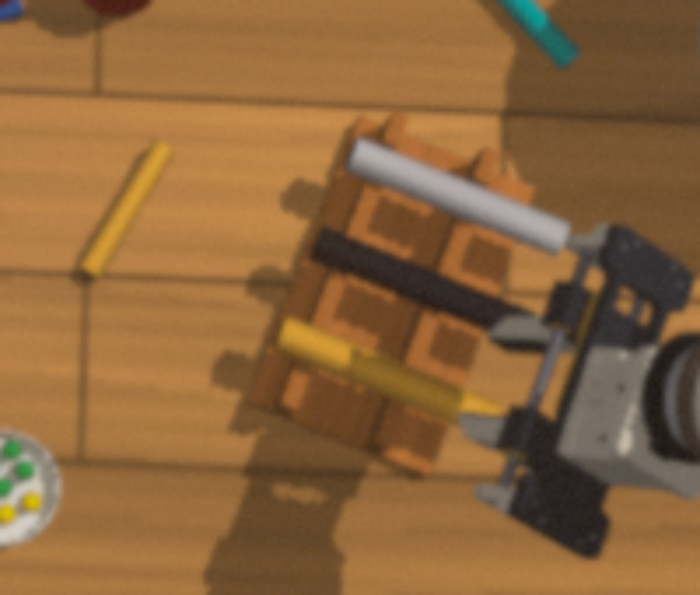

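The fingertips at crop (485,430) and (520,330) straddle the brass tube's free end, allowing for parallax, with the black tube clear of them. I descend.

Emit:
play_rows --commands '[{"delta_pos":[-0.3,0.01,0.62],"dr":[-0.1,0,-0.1],"fingers":50},{"delta_pos":[-0.3,0.01,0.62],"dr":[-0.1,0,-0.1],"fingers":50},{"delta_pos":[-0.3,0.01,0.62],"dr":[-0.1,0,-0.1],"fingers":50},{"delta_pos":[-0.22,0,0.38],"dr":[0,0,0],"fingers":50},{"delta_pos":[0,0,0],"dr":[0,0,0],"fingers":50}]'

```text
time: 10.25
position: [0.426, -0.3292, 0.1135]
orientation: [-3.139, -0.527, 1.222]
contact_force: [-0.5, 0.3, 0.5]
opening: 0.548
gripper_force: 0.0
```

```bash
python3 - <<'E'
from h import *
s=manip.state();print(s['time'],grasp()-TG,s['contact_force'],s['joint_positions'].round(2))
plan(TG,RT,50,step=12)
E
```

```text
10.25 [0.00279629 0.00640519 0.01789104] [-0.45143023  0.2775771   0.46870599] [ 1.31  0.77 -0.63  1.8  -0.07  0.92  0.48]
2 x {"delta_pos":[-0.19, -0.01, 0.15],"dr":[-0.2, -0.1, 0.2],"fingers":50}
```

Emit:
play_rows --commands '[{"delta_pos":[-0.19,-0.01,0.1],"dr":[-0.2,-0.1,0.2],"fingers":50},{"delta_pos":[-0.19,-0.01,0.2],"dr":[-0.2,-0.1,0.2],"fingers":50},{"delta_pos":[0,0,0],"dr":[0,0,0],"fingers":50},{"delta_pos":[0,0,0],"dr":[0,0,0],"fingers":32},{"delta_pos":[0,0,0],"dr":[0,0,0],"fingers":28},{"delta_pos":[0,0,0],"dr":[0,0,0],"fingers":15}]' --squeeze 6

```text
time: 10.85
position: [0.4238, -0.3372, 0.0976]
orientation: [3.137, -0.52, 1.215]
contact_force: [-0.2, 0.1, -0.0]
opening: 0.336
gripper_force: 0.0
```

Emit:
play_rows --commands '[{"delta_pos":[0,0,0],"dr":[0,0,0],"fingers":15},{"delta_pos":[0,0,0],"dr":[0,0,0],"fingers":15}]'

```text
time: 11.05
position: [0.4237, -0.3372, 0.0975]
orientation: [3.137, -0.52, 1.215]
contact_force: [-0.8, -0.3, 1.1]
opening: 0.28
gripper_force: 6.0
```

```bash
python3 - <<'E'
from h import *
s=manip.state();print(s['time'],grasp()-TG,s['opening']*91.8,s['gripper_force'],s['contact_force'],s['orientation'])
print(R.from_euler('xyz',s['orientation']).inv().apply([0,0,.01])/.04)
E
```

```text
11.05 [ 0.00082149 -0.00204625  0.00168646] 25.69790079736567 5.996046289801598 [-0.75374078 -0.32557189  1.14813717] [ 3.13697517 -0.52033829  1.21486484]
[ 0.12429342  0.00100159 -0.21691045]
```

Tube gripped and centred. I firm the grip and lift.

Emit:
play_rows --commands '[{"delta_pos":[0,0,0],"dr":[0,0,0],"fingers":15},{"delta_pos":[0,0,0],"dr":[0,0,0],"fingers":15},{"delta_pos":[0.12,0,-0.22],"dr":[0,0,0],"fingers":15},{"delta_pos":[0.12,0,-0.22],"dr":[0,0,0],"fingers":15},{"delta_pos":[0.25,0,-0.43],"dr":[0,0,0],"fingers":15},{"delta_pos":[0.37,0,-0.65],"dr":[0,0,0],"fingers":15},{"delta_pos":[0.37,0,-0.65],"dr":[0,0,0],"fingers":15},{"delta_pos":[0.37,0,-0.65],"dr":[0,0,0],"fingers":15}]' --squeeze 58

```text
time: 11.85
position: [0.4226, -0.3374, 0.2284]
orientation: [3.137, -0.52, 1.215]
contact_force: [0.4, -0.6, -2.9]
opening: 0.272
gripper_force: 58.0
```

Emit:
play_rows --commands '[{"delta_pos":[0.12,0,-0.22],"dr":[0,0,0],"fingers":15},{"delta_pos":[0,0,0],"dr":[0,0,0],"fingers":15}]'

```text
time: 12.05
position: [0.4232, -0.3384, 0.2383]
orientation: [3.134, -0.518, 1.216]
contact_force: [0.1, -0.2, -3.8]
opening: 0.268
gripper_force: 58.0
```

```bash
cat >> h.py <<'E'
def tube(c):
    """fit brass tube axis from top cloud: returns visible-end points (axis est) and pitch"""
    W=cloud(c); hsv=cv2.cvtColor(c['image'],cv2.COLOR_BGR2HSV)
    m=(hsv[...,0]>14)&(hsv[...,0]<34)&(hsv[...,1]>110)&(hsv[...,2]>60)
    s=manip.state(); Rc=R.from_euler('xyz',s['orientation']).as_matrix(); g=grasp()
    d=np.cross(Rc[:,1],[0,0,-1.])*1; d/=np.linalg.norm(d)
    v=W-g; al=v@d; la=v@np.array([d[1],-d[0],0])
    m&=(abs(la)<.03)&(al>0.02)&(al<.2)&(abs(v[...,2])<.06)
    P=np.c_[al[m],la[m],v[...,2][m]]; return P
E
python3 - <<'E'
from h import *
s=manip.state();print(s['time'],grasp(),s['opening']*91.8,s['gripper_force'],s['contact_force'],s['orientation'])
c=cap('top'); P=tube(c); print(len(P),np.percentile(P,[1,50,99],axis=0))
# ridge: per bin top z & mid lateral
for a in np.arange(.03,.15,.015):
    k=P[abs(P[:,0]-a)<.0075]
    if len(k)>5: print(round(a,3),np.percentile(k[:,2],90).round(4),((k[:,1].max()+k[:,1].min())/2).round(4),len(k))
cv2.imwrite('pics/t.png',cv2.resize(c['image'][130:330,300:520],None,fx=3,fy=3))
E
```

```text
12.05 [ 0.43163614 -0.31669936  0.19742808] 24.587671906698414 57.98898696899414 [ 0.13644191 -0.15199009 -3.77325327] [ 3.13430102 -0.51774691  1.2160682 ]
602 [[ 0.02165932 -0.01295694 -0.00399603]
 [ 0.07557008 -0.0027739   0.00898589]
 [ 0.12833822  0.01214172  0.01568247]]
0.03 0.014 -0.0002 82
0.045 0.0135 -0.0001 82
0.06 0.0136 0.0003 85
0.075 0.0135 -0.0008 83
0.09 0.0132 0.0 81
0.105 0.0122 -0.0011 84
0.12 0.0115 -0.0004 82
0.135 0.0123 -0.0015 13
```

View pics/t.png

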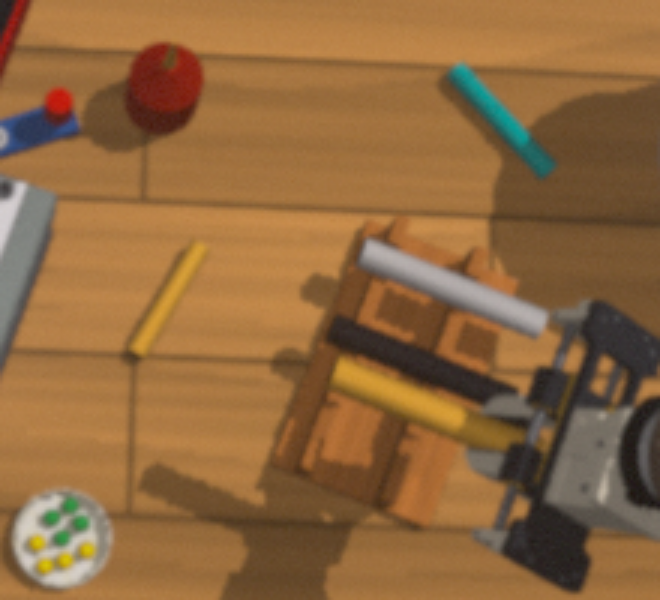

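The tube is held (crop 340,375 to 500,430) with the far end sagging about 1.2° and 129 mm ahead of the grasp. The other tubes are undisturbed and the bar is parked at crop (60,103). Next I carry it over.

```bash
python3 - <<'E'
from h import *
print(inJ(grasp())); 
plan(J(-.104,0,.082),tool(72.3,31),15,step=30)
E
```

```text
[-0.46856947 -0.00548131  0.0959666 ]
13 rows
{"delta_pos":[0.59, -0.05, 0.37],"dr":[0.1, 0.1, -0.2],"fingers":15},
{"delta_pos":[0.59, -0.04, 0.37],"dr":[0.1, 0.1, -0.2],"fingers":15},
{"delta_pos":[0.59, -0.04, 0.37],"dr":[0.1, 0.1, -0.2],"fingers":15},
{"delta_pos":[0.59, -0.04, 0.37],"dr":[0.1, 0.1, -0.2],"fingers":15},
{"delta_pos":[0.59, -0.03, 0.37],"dr":[0.1, 0.1, -0.2],"fingers":15},
{"delta_pos":[0.59, -0.03, 0.38],"dr":[0.1, 0.1, -0.2],"fingers":15},
{"delta_pos":[0.59, -0.03, 0.38],"dr":[0.1, 0.1, -0.2],"fingers":15},
{"delta_pos":[0.59, -0.03, 0.38],"dr":[0.1, 0.1, -0.2],"fingers":15},
{"delta_pos":[0.59, -0.02, 0.38],"dr":[0.1, 0.1, -0.2],"fingers":15},
{"delta_pos":[0.59, -0.02, 0.38],"dr":[0.1, 0.1, -0.2],"fingers":15},
{"delta_pos":[0.59, -0.02, 0.38],"dr":[0.1, 0.1, -0.2],"fingers":15},
{"delta_pos":[0.59, -0.02, 0.38],"dr":[0.1, 0.1, -0.2],"fingers":15},
{"delta_pos":[0.59, -0.01, 0.38],"dr":[0.1, 0.1, -0.2],"fingers":15},
```

Emit:
play_rows --commands '[{"delta_pos":[0.3,-0.02,0.18],"dr":[0.1,0.1,-0.2],"fingers":15},{"delta_pos":[0.59,-0.04,0.37],"dr":[0.1,0.1,-0.2],"fingers":15},{"delta_pos":[0.59,-0.04,0.37],"dr":[0.1,0.1,-0.2],"fingers":15},{"delta_pos":[0.59,-0.04,0.37],"dr":[0.1,0.1,-0.2],"fingers":15},{"delta_pos":[0.59,-0.03,0.37],"dr":[0.1,0.1,-0.2],"fingers":15},{"delta_pos":[0.59,-0.03,0.38],"dr":[0.1,0.1,-0.2],"fingers":15},{"delta_pos":[0.59,-0.03,0.38],"dr":[0.1,0.1,-0.2],"fingers":15},{"delta_pos":[0.59,-0.03,0.38],"dr":[0.1,0.1,-0.2],"fingers":15}]'

```text
time: 12.9
position: [0.4827, -0.1342, 0.2276]
orientation: [3.139, -0.536, 1.246]
contact_force: [0.8, 0.1, -2.5]
opening: 0.27
gripper_force: 58.0
```

Emit:
play_rows --commands '[{"delta_pos":[0.59,-0.02,0.38],"dr":[0.1,0.1,-0.2],"fingers":15},{"delta_pos":[0.59,-0.02,0.38],"dr":[0.1,0.1,-0.2],"fingers":15},{"delta_pos":[0.5,-0.02,0.32],"dr":[0.1,0.1,-0.2],"fingers":15},{"delta_pos":[0.3,-0.02,0.19],"dr":[0.1,0.1,-0.2],"fingers":15},{"delta_pos":[0,0,0],"dr":[0,0,0],"fingers":15}]'

```text
time: 13.4
position: [0.5093, -0.0435, 0.2252]
orientation: [3.137, -0.543, 1.267]
contact_force: [-0.9, 0.8, -3.1]
opening: 0.27
gripper_force: 58.0
```

```bash
python3 - <<'E'
from h import *
s=manip.state();print(s['time'],inJ(grasp()),s['joint_positions'].round(2),s['contact_force'],np.degrees(s['orientation']))
plan(J(-.092,0,.060),tool(72.3,31),15,step=8)
c=cap('top'); P=tube(c); print(len(P))
for a in np.arange(.03,.15,.015):
    k=P[abs(P[:,0]-a)<.0075]
    if len(k)>5: print(round(a,3),np.percentile(k[:,2],90).round(4),((k[:,1].max()+k[:,1].min())/2).round(4),len(k))
E
```

```text
13.4 [-0.16054008  0.00145965  0.08494967] [ 1.02  0.49 -0.84  2.01 -0.27  0.78  0.13] [-0.93426844  0.82075511 -3.11379114] [179.71226909 -31.09638522  72.58157239]
10 x {"delta_pos":[0.11, 0.0, 0.14],"dr":[0.0, 0.0, 0.0],"fingers":15}
529
0.03 0.0134 -0.0018 77
0.045 0.0129 -0.0024 80
0.06 0.0141 -0.0028 73
0.075 0.0139 -0.0016 71
0.09 0.0133 -0.0021 64
0.105 0.014 -0.0023 69
0.12 0.0131 -0.0017 70
0.135 0.0152 -0.0015 9
```

```bash
python3 - <<'E'
from h import *
p=plan(J(-.092,-.001,.080),tool(72.3,31),15,step=18)
plan(J(-.088,-.001,.048),tool(72.3,31),15,step=7,start=p)
E
```

```text
4 x {"delta_pos":[0.36, 0.01, 0.25],"dr":[0.1, 0.0, 0.0],"fingers":15}
5 x {"delta_pos":[-0.07, 0.0, 0.15],"dr":[0.0, 0.0, 0.0],"fingers":15}
```

Emit:
play_rows --commands '[{"delta_pos":[0.36,0.01,0.25],"dr":[0.1,0,0],"fingers":15},{"delta_pos":[0.36,0.02,0.25],"dr":[0.1,0,0],"fingers":15},{"delta_pos":[0.36,0.01,0.25],"dr":[0.1,0,0],"fingers":15},{"delta_pos":[0.36,0.02,0.25],"dr":[0,0,0],"fingers":15},{"delta_pos":[0,0,0],"dr":[0,0,0],"fingers":15}]'

```text
time: 13.95
position: [0.5339, 0.0202, 0.2212]
orientation: [3.14, -0.542, 1.265]
contact_force: [-1.3, -0.1, -3.0]
opening: 0.267
gripper_force: 58.0
```

```bash
python3 - <<'E'
from h import *
s=manip.state();print(s['time'],inJ(grasp()),s['joint_positions'].round(2),s['contact_force'],np.degrees(s['orientation']))
plan(J(-.086,-.001,.048),tool(72.3,31),15,step=6)
E
```

```text
13.95 [-0.09244991 -0.00271063  0.08088461] [ 0.88  0.5  -0.84  2.   -0.26  0.7   0.02] [-1.26035641 -0.12617472 -2.95700023] [179.8938393  -31.0488491   72.45262118]
6 x {"delta_pos":[-0.05, -0.01, 0.13],"dr":[0.0, 0.0, 0.0],"fingers":15}
```

Emit:
play_rows --commands '[{"delta_pos":[-0.05,-0.01,0.13],"dr":[0,0,0],"fingers":15},{"delta_pos":[-0.05,-0.01,0.13],"dr":[0,0,0],"fingers":15},{"delta_pos":[-0.05,-0.01,0.13],"dr":[0,0,0],"fingers":15},{"delta_pos":[-0.05,-0.01,0.13],"dr":[0,0,0],"fingers":15},{"delta_pos":[-0.05,-0.01,0.13],"dr":[0,0,0],"fingers":15},{"delta_pos":[0,0,0],"dr":[0,0,0],"fingers":15}]'

```text
time: 14.55
position: [0.533, 0.0244, 0.1929]
orientation: [3.141, -0.541, 1.262]
contact_force: [1.2, -0.5, -2.9]
opening: 0.27
gripper_force: 58.0
```

```bash
python3 - <<'E'
from h import *
s=manip.state();print(s['time'],inJ(grasp()),s['contact_force'],s['wrist_torque'],np.degrees(s['orientation']))
print('down 1mm',lin([0,0,-.001]),'x 1mm',lin([.001,0,0]))
E
```

```text
14.55 [-0.08877957 -0.00065323  0.05264861] [ 1.15226527 -0.54081188 -2.94352755] [-1.05628862e+00  2.96093653e-01  2.51391643e-04] [179.95692671 -31.0142983   72.32943244]
down 1mm [-0.013 -0.     0.021] x 1mm [ 0.021 -0.     0.013]
```

Emit:
play_rows --commands '[{"delta_pos":[-0.03,0,0.05],"dr":[0,0,0],"fingers":15},{"delta_pos":[-0.03,0,0.05],"dr":[0,0,0],"fingers":15},{"delta_pos":[-0.02,0,0.03],"dr":[0,0,0],"fingers":15},{"delta_pos":[-0.01,0,0.02],"dr":[0,0,0],"fingers":15},{"delta_pos":[0,0,0],"dr":[0,0,0],"fingers":15}]'

```text
time: 15.05
position: [0.5337, 0.0243, 0.1868]
orientation: [3.139, -0.541, 1.263]
contact_force: [-0.8, 0.0, -3.0]
opening: 0.271
gripper_force: 58.0
```

```bash
python3 - <<'E'
from h import *
s=manip.state();print(s['time'],inJ(grasp()),s['contact_force'],s['wrist_torque'])
E
```

```text
15.05 [-0.08868255 -0.00136819  0.04653574] [-7.60152923e-01  1.31049890e-03 -2.96285793e+00] [-1.03764952  0.27275971  0.11213837]
```

Emit:
play_rows --commands '[{"delta_pos":[-0.013,-0.01,0.021],"dr":[0,0,0],"fingers":15},{"delta_pos":[-0.013,-0.01,0.021],"dr":[0,0,0],"fingers":15},{"delta_pos":[-0.007,0,0.011],"dr":[0,0,0],"fingers":15},{"delta_pos":[0,0,0],"dr":[0,0,0],"fingers":15}]'

```text
time: 15.45
position: [0.5336, 0.0243, 0.1849]
orientation: [3.138, -0.541, 1.263]
contact_force: [-1.0, -1.5, 1.6]
opening: 0.27
gripper_force: 58.0
```

```bash
python3 - <<'E'
from h import *
s=manip.state();print(s['time'],inJ(grasp()),s['contact_force'],s['wrist_torque'])
E
```

```text
15.45 [-0.0886978  -0.00129696  0.04459617] [-0.96923263 -1.45385563  1.57540212] [-0.50556031  0.03105116 -0.08107545]
```

Seated in the V (force change of 4.5 N). Now I slide to the stop.

Emit:
play_rows --commands '[{"delta_pos":[0.052,0,0.032],"dr":[0,0,0],"fingers":15},{"delta_pos":[0.052,0,0.032],"dr":[0,0,0],"fingers":15},{"delta_pos":[0.052,0,0.032],"dr":[0,0,0],"fingers":15},{"delta_pos":[0.052,0,0.032],"dr":[0,0,0],"fingers":15},{"delta_pos":[0.042,0,0.026],"dr":[0,0,0],"fingers":15},{"delta_pos":[0,0,0],"dr":[0,0,0],"fingers":15}]'

```text
time: 16.05
position: [0.5368, 0.0343, 0.1847]
orientation: [3.138, -0.54, 1.263]
contact_force: [-4.7, -7.5, 8.8]
opening: 0.273
gripper_force: 58.0
```

```bash
python3 - <<'E'
from h import *
s=manip.state();print(s['time'],inJ(grasp()),RJ.inv().apply(s['contact_force']),s['wrist_torque'])
E
```

```text
16.05 [-0.07818443 -0.0014142   0.04438043] [-8.57258098  2.25853284  8.84334907] [-0.73145957  0.51947996  0.24908846]
```

Emit:
play_rows --commands '[{"delta_pos":[0.014,0,-0.017],"dr":[0,0,0],"fingers":15},{"delta_pos":[0.03,0,0.018],"dr":[0,0,0],"fingers":15},{"delta_pos":[0,0,0],"dr":[0,0,0],"fingers":15}]'

```text
time: 16.35
position: [0.5374, 0.0361, 0.1853]
orientation: [3.138, -0.54, 1.263]
contact_force: [-2.8, -4.4, 5.6]
opening: 0.269
gripper_force: 58.0
```

```bash
python3 - <<'E'
from h import *
s=manip.state();print(s['time'],inJ(grasp()),RJ.inv().apply(s['contact_force']),s['wrist_torque'])
E
```

```text
16.35 [-0.07636666 -0.00138064  0.04503751] [-5.00299274  1.3426448   5.64269199] [-0.96659311  0.2312256   0.08015129]
```

Emit:
play_rows --commands '[{"delta_pos":[0.03,0,0.012],"dr":[0,0,0],"fingers":15},{"delta_pos":[0.03,0,0.018],"dr":[0,0,0],"fingers":15},{"delta_pos":[0,0,0],"dr":[0,0,0],"fingers":15}]'

```text
time: 16.65
position: [0.5381, 0.0386, 0.1855]
orientation: [3.138, -0.54, 1.263]
contact_force: [-1.9, -4.9, 4.9]
opening: 0.269
gripper_force: 58.0
```

```bash
python3 - <<'E'
from h import *
s=manip.state();print(s['time'],inJ(grasp()),RJ.inv().apply(s['contact_force']),s['wrist_torque'])
E
```

```text
16.65 [-0.07370859 -0.00136456  0.04518119] [-5.29341049  0.37117409  4.87391117] [-1.02230822  0.2770982   0.03542211]
```

Emit:
play_rows --commands '[{"delta_pos":[0.03,0,0.015],"dr":[0,0,0],"fingers":15},{"delta_pos":[0,0,0],"dr":[0,0,0],"fingers":15}]'

```text
time: 16.85
position: [0.5382, 0.0387, 0.1854]
orientation: [3.138, -0.539, 1.262]
contact_force: [-6.0, -9.3, 9.1]
opening: 0.268
gripper_force: 58.0
```

```bash
python3 - <<'E'
from h import *
s=manip.state();print(s['time'],inJ(grasp()),RJ.inv().apply(s['contact_force']),s['wrist_torque'])
E
```

```text
16.85 [-0.07365649 -0.00140469  0.04509112] [-10.71759668   2.9151975    9.07074897] [-1.41720547  0.75597017  0.3046243 ]
```

Emit:
play_rows --commands '[{"delta_pos":[0.035,0,0.02],"dr":[0,0,0],"fingers":15},{"delta_pos":[0,0,0],"dr":[0,0,0],"fingers":15}]'

```text
time: 17.05
position: [0.5383, 0.0388, 0.1854]
orientation: [3.139, -0.537, 1.261]
contact_force: [-10.4, -15.7, 14.1]
opening: 0.27
gripper_force: 58.0
```

```bash
python3 - <<'E'
from h import *
s=manip.state();print(s['time'],inJ(grasp()),RJ.inv().apply(s['contact_force']),np.degrees(s['orientation']))
E
```

```text
17.05 [-0.0735683  -0.00146705  0.04499052] [-18.13086032   5.16031879  14.13537963] [179.8453055  -30.77451783  72.2410365 ]
```

Against the stop: no travel as the force rises to 18 N. I release and back away.

Emit:
play_rows --commands '[{"delta_pos":[0,0,0],"dr":[0,0,0],"fingers":15},{"delta_pos":[0,0,0],"dr":[0,0,0],"fingers":15},{"delta_pos":[0,0,0],"dr":[0,0,0],"fingers":30},{"delta_pos":[0,0,0],"dr":[0,0,0],"fingers":40},{"delta_pos":[0,0,0],"dr":[0,0,0],"fingers":48},{"delta_pos":[0,0,0],"dr":[0,0,0],"fingers":48}]' --squeeze 5

```text
time: 17.65
position: [0.5386, 0.043, 0.1855]
orientation: [3.139, -0.542, 1.264]
contact_force: [0.2, -0.0, 1.2]
opening: 0.508
gripper_force: 0.0
```

```bash
python3 - <<'E'
from h import *
s=manip.state();print(s['time'],inJ(grasp()),s['opening']*91.8,RJ.inv().apply(s['contact_force']))
c=cap('top'); cv2.imwrite('pics/p.png',cv2.resize(c['image'][140:290,180:360],None,fx=4,fy=4))
E
```

```text
17.65 [-0.06931067 -0.000346    0.0452109 ] 46.60265976348774 [ 0.01660163 -0.17807539  1.15037747]
```

Emit:
play_rows --commands '[{"delta_pos":[0,0,-0.2],"dr":[0,0,0],"fingers":48},{"delta_pos":[0,0,-0.5],"dr":[0,0,0],"fingers":48},{"delta_pos":[0,0,-0.8],"dr":[0,0,0],"fingers":48},{"delta_pos":[0,0,-0.8],"dr":[0,0,0],"fingers":48},{"delta_pos":[0,0,-0.8],"dr":[0,0,0],"fingers":48},{"delta_pos":[0,0,0],"dr":[0,0,0],"fingers":48}]'

```text
time: 18.3
position: [0.5208, -0.0212, 0.295]
orientation: [3.132, -0.539, 1.263]
contact_force: [0.1, -1.8, -0.5]
opening: 0.52
gripper_force: 0.0
```

```bash
python3 - <<'E'
from h import *
s=manip.state();print(s['time'],inJ(grasp()),RJ.inv().apply(s['contact_force']))
c=cap('top'); W=cloud(c); Q=RJ.inv().apply((W-O).reshape(-1,3)).reshape(W.shape); hsv=cv2.cvtColor(c['image'],cv2.COLOR_BGR2HSV)
cv2.imwrite('pics/q.png',cv2.resize(c['image'][130:280,180:400],None,fx=3.4,fy=3.4))
m=((hsv[...,0]<6)|(hsv[...,0]>174))&(hsv[...,1]>150)&(Q[...,2]>.10)&(Q[...,2]<.14)&(abs(Q[...,0])<.15)&(abs(Q[...,1])<.18)
k=Q[m]; print('knob',m.sum(),k.mean(0),(np.percentile(k,97,axis=0)+np.percentile(k,3,axis=0))/2)
m=(hsv[...,0]>14)&(hsv[...,0]<34)&(hsv[...,1]>100)&(Q[...,2]>.03)&(Q[...,2]<.07)&(abs(Q[...,0])<.15)&(abs(Q[...,1])<.03)
k=Q[m]; print('tube',m.sum(),np.percentile(k,[1,50,99],axis=0))
k0=kn(2.244,.022); RK2=RK; z=RJ.inv().apply(RK.as_matrix()[:,2])
plan(J(*(k0-z*.085)),RK,50,step=30)
E
```

```text
18.3 [-0.13599461 -0.00313544  0.15470773] [-1.68913422 -0.64585135 -0.49112217]
knob 76 [-0.08630794 -0.12719299  0.12370465] [-0.08612724 -0.12748627  0.12153762]
tube 729 [[-0.1038348  -0.01551047  0.04053117]
 [-0.02386854  0.00125004  0.0549919 ]
 [ 0.05441957  0.01157431  0.06186292]]
4 rows
{"delta_pos":[0.03, 0.66, -0.15],"dr":[-2.1, 2.2, 3.0],"fingers":50},
{"delta_pos":[0.07, 0.66, -0.13],"dr":[-2.1, 2.2, 3.0],"fingers":50},
{"delta_pos":[0.11, 0.66, -0.1],"dr":[-2.1, 2.2, 3.0],"fingers":50},
{"delta_pos":[0.15, 0.66, -0.07],"dr":[-2.1, 2.2, 3.0],"fingers":50},
```

View pics/q.png

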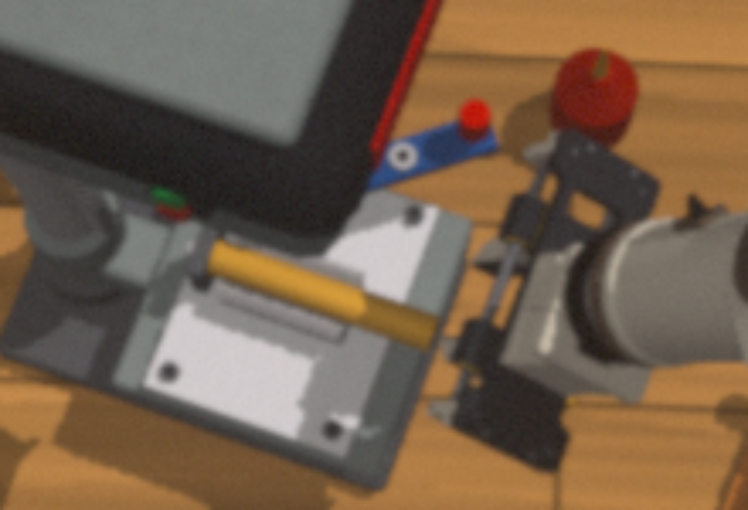

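The tube lies in the V from x=-104 to +54.5 mm of the jig (crop 215,260 to 435,335), against the dark stop. The knob is parked at crop (475,117). Next I go for the knob.

Emit:
play_rows --commands '[{"delta_pos":[0.03,0.66,-0.15],"dr":[-2.1,2.2,3.0],"fingers":50},{"delta_pos":[0.07,0.66,-0.13],"dr":[-2.1,2.2,3.0],"fingers":50},{"delta_pos":[0.11,0.66,-0.1],"dr":[-2.1,2.2,3.0],"fingers":50},{"delta_pos":[0.15,0.66,-0.07],"dr":[-2.1,2.2,3.0],"fingers":50},{"delta_pos":[0,0,0],"dr":[0,0,0],"fingers":50}]'

```text
time: 18.85
position: [0.6186, -0.0598, 0.3149]
orientation: [3.142, -0.698, 1.002]
contact_force: [-0.3, 0.1, -0.6]
opening: 0.546
gripper_force: 0.0
```

```bash
python3 - <<'E'
from h import *
s=manip.state(); print(s['time'],inJ(grasp()),s['opening']*91.8); k0=kn(2.24,.022); z=RJ.inv().apply(RK.as_matrix()[:,2])
p=plan(J(*(k0-z*.035)),RK,48,step=30)
plan(J(*k0),RK,48,step=12,start=p)
E
```

```text
18.85 [-0.13840222 -0.1153057   0.1789102 ] 50.160879850793734
2 x {"delta_pos":[0.01, -0.01, 0.59],"dr":[0.0, 0.0, 0.0],"fingers":48}
3 x {"delta_pos":[0.0, 0.0, 0.29],"dr":[0.0, 0.0, 0.0],"fingers":48}
```

Emit:
play_rows --commands '[{"delta_pos":[0.01,-0.01,0.58],"dr":[0,0,0],"fingers":48},{"delta_pos":[0.01,-0.01,0.58],"dr":[0,0,0],"fingers":48},{"delta_pos":[0,0,0.29],"dr":[0,0,0],"fingers":48},{"delta_pos":[0,0,0.29],"dr":[0,0,0],"fingers":48},{"delta_pos":[0,0,0.29],"dr":[0,0,0],"fingers":48},{"delta_pos":[0,0,0],"dr":[0,0,0],"fingers":48}]'

```text
time: 19.45
position: [0.644, -0.0121, 0.2527]
orientation: [-3.14, -0.696, 1.007]
contact_force: [0.5, -0.5, -1.1]
opening: 0.523
gripper_force: 0.0
```

```bash
python3 - <<'E'
from h import *
s=manip.state(); print(s['time'],inJ(grasp()),kn(2.24,.022),RJ.inv().apply(s['contact_force'])); print(lin(kn(2.24,.022)-inJ(grasp())))
E
```

```text
19.45 [-0.08525329 -0.1249268   0.11667361] [-0.08627475 -0.12823978  0.1164    ] [-0.33049672 -0.61417277 -1.08293771]
[-0.007  0.087  0.003]
```

Emit:
play_rows --commands '[{"delta_pos":[0,0,0],"dr":[0,0,0],"fingers":28},{"delta_pos":[0,0,0],"dr":[0,0,0],"fingers":10},{"delta_pos":[0,0,0],"dr":[0,0,0],"fingers":10},{"delta_pos":[0,0,0],"dr":[0,0,0],"fingers":10}]' --squeeze 8

```text
time: 19.85
position: [0.6458, -0.0156, 0.2546]
orientation: [3.136, -0.696, 1.006]
contact_force: [1.5, -1.8, -0.3]
opening: 0.234
gripper_force: 8.0
```

```bash
python3 - <<'E'
from h import *
s=manip.state(); a0=turn();g=inJ(grasp()); print(s['time'],g,a0,kn(a0,.022),s['opening']*91.8,RJ.inv().apply(s['contact_force'])); print(lin(kn(a0,.022)-g))
a=np.linspace(a0,.5,17)
for i in range(16): print(lin(kn(a[i+1],0)-kn(a[i],0)).round(2).tolist())
E
```

```text
19.85 [-0.08809206 -0.12809671  0.11857086] 2.2450970531770027 [-0.08592581 -0.12867864  0.1164    ] 21.476698764651292 [-1.2435219  -1.96554127 -0.2694853 ]
[ 0.008 -0.     0.078]
[-0.18, -0.19, -0.15]
[-0.16, -0.22, -0.14]
[-0.14, -0.24, -0.12]
[-0.12, -0.26, -0.1]
[-0.1, -0.27, -0.08]
[-0.08, -0.28, -0.06]
[-0.05, -0.29, -0.04]
[-0.03, -0.3, -0.02]
[-0.0, -0.3, -0.0]
[0.02, -0.3, 0.02]
[0.05, -0.29, 0.04]
[0.07, -0.28, 0.06]
[0.1, -0.27, 0.08]
[0.12, -0.26, 0.1]
[0.14, -0.24, 0.12]
[0.16, -0.22, 0.13]
```

Emit:
play_rows --commands '[{"delta_pos":[-0.18,-0.19,-0.08],"dr":[0,0,0],"fingers":10},{"delta_pos":[-0.16,-0.22,-0.14],"dr":[0,0,0],"fingers":10},{"delta_pos":[-0.14,-0.24,-0.12],"dr":[0,0,0],"fingers":10},{"delta_pos":[-0.12,-0.26,-0.1],"dr":[0,0,0],"fingers":10},{"delta_pos":[-0.1,-0.27,-0.08],"dr":[0,0,0],"fingers":10},{"delta_pos":[-0.08,-0.28,-0.06],"dr":[0,0,0],"fingers":10},{"delta_pos":[-0.05,-0.29,-0.04],"dr":[0,0,0],"fingers":10},{"delta_pos":[0,0,0],"dr":[0,0,0],"fingers":10}]'

```text
time: 20.65
position: [0.5608, -0.0101, 0.2511]
orientation: [-3.139, -0.695, 1.007]
contact_force: [-3.7, -4.6, 5.5]
opening: 0.238
gripper_force: 8.0
```

```bash
python3 - <<'E'
from h import *
s=manip.state(); a0=turn();g=inJ(grasp()); print(s['time'],g,a0,kn(a0,.022),s['opening']*91.8,RJ.inv().apply(s['contact_force'])); print(lin(kn(a0,.022)-g))
a=np.linspace(a0,.55,9)
for i in range(8): print(lin(kn(a[i+1],0)-kn(a[i],0)).round(2).tolist())
E
```

```text
20.65 [-0.10845511 -0.04494406  0.11494765] 1.4323079072782994 [-0.10894684 -0.04481492  0.1164    ] 21.821364050266045 [-5.52189616  2.18529137  5.52095361]
[ 0.013 -0.    -0.036]
[-0.02, -0.3, -0.01]
[0.01, -0.3, 0.01]
[0.04, -0.3, 0.03]
[0.06, -0.29, 0.05]
[0.09, -0.28, 0.07]
[0.11, -0.27, 0.09]
[0.13, -0.25, 0.11]
[0.15, -0.23, 0.13]
```

Emit:
play_rows --commands '[{"delta_pos":[-0.01,-0.3,-0.05],"dr":[0,0,0],"fingers":10},{"delta_pos":[0.01,-0.3,0.01],"dr":[0,0,0],"fingers":10},{"delta_pos":[0.04,-0.3,0.03],"dr":[0,0,0],"fingers":10},{"delta_pos":[0.06,-0.29,0.05],"dr":[0,0,0],"fingers":10},{"delta_pos":[0.09,-0.28,0.07],"dr":[0,0,0],"fingers":10},{"delta_pos":[0.11,-0.27,0.09],"dr":[0,0,0],"fingers":10},{"delta_pos":[0.13,-0.25,0.11],"dr":[0,0,0],"fingers":10},{"delta_pos":[0,0,0],"dr":[0,0,0],"fingers":10}]'

```text
time: 21.45
position: [0.5054, 0.0522, 0.2528]
orientation: [-3.14, -0.696, 1.01]
contact_force: [-0.9, 0.0, -1.0]
opening: 0.237
gripper_force: 8.0
```

Emit:
play_rows --commands '[{"delta_pos":[0,0,0],"dr":[0,0,0],"fingers":25},{"delta_pos":[0,0,0],"dr":[0,0,0],"fingers":34}]'

```text
time: 21.65
position: [0.507, 0.0498, 0.2529]
orientation: [-3.141, -0.696, 1.007]
contact_force: [0.2, -0.4, -0.2]
opening: 0.313
gripper_force: 0.0
```

```bash
python3 - <<'E'
from h import *
s=manip.state(); a0=turn();g=inJ(grasp()); print(s['time'],g,a0,kn(a0,.022),s['opening']*91.8,RJ.inv().apply(s['contact_force']),s['joint_positions'].round(2))
plan(J(*kn(a0,.021)),tool(YAW,40,-16),34)
c=cap('top'); W=cloud(c); Q=RJ.inv().apply((W-O).reshape(-1,3)).reshape(W.shape); hsv=cv2.cvtColor(c['image'],cv2.COLOR_BGR2HSV)
m=((hsv[...,0]<6)|(hsv[...,0]>174))&(hsv[...,1]>150)&(Q[...,2]>.10)&(Q[...,2]<.14)&(abs(Q[...,0])<.15)&(abs(Q[...,1])<.18)
k=Q[m]; print('knob',m.sum(),(np.percentile(k,97,axis=0)+np.percentile(k,3,axis=0))/2)
E
```

```text
21.65 [-0.06745907  0.02422203  0.11680774] 0.6893409391702537 [-0.06996316  0.02488319  0.1164    ] 28.749840641567715 [-0.34304027 -0.27384485 -0.18464051] [ 1.11  0.41 -1.05  2.18 -0.58  0.52  0.07]
5 rows
{"delta_pos":[0.0, 0.08, 0.01],"dr":[3.9, 0.0, -4.7],"fingers":34},
{"delta_pos":[0.0, 0.08, 0.01],"dr":[3.9, 0.0, -4.7],"fingers":34},
{"delta_pos":[-0.01, 0.08, 0.0],"dr":[3.9, 0.0, -4.7],"fingers":34},
{"delta_pos":[-0.02, 0.08, -0.01],"dr":[3.9, 0.0, -4.7],"fingers":34},
{"delta_pos":[-0.02, 0.07, -0.01],"dr":[3.9, 0.0, -4.7],"fingers":34},
knob 36 [-0.06550545  0.02386785  0.12609001]
```

Emit:
play_rows --commands '[{"delta_pos":[0,0.08,0.01],"dr":[3.9,0,-4.7],"fingers":34},{"delta_pos":[0,0.08,0.01],"dr":[3.9,0,-4.7],"fingers":34},{"delta_pos":[-0.01,0.08,0],"dr":[3.9,0,-4.7],"fingers":34},{"delta_pos":[-0.02,0.08,-0.01],"dr":[3.9,0,-4.7],"fingers":34},{"delta_pos":[-0.02,0.07,-0.01],"dr":[3.9,0,-4.7],"fingers":34},{"delta_pos":[0,0,0],"dr":[0,0,0],"fingers":34}]'

```text
time: 22.3
position: [0.5235, 0.0418, 0.2516]
orientation: [3.138, -0.697, 1.541]
contact_force: [0.4, -0.5, -0.7]
opening: 0.368
gripper_force: 0.0
```

```bash
python3 - <<'E'
from h import *
s=manip.state(); g=inJ(grasp()); print(s['time'],g,kn(.68,.021),s['opening']*91.8,RJ.inv().apply(s['contact_force']),s['joint_positions'].round(2))
print(lin(kn(.68,.021)-g), lin([0,0,.001]))
E
```

```text
22.3 [-0.07015464  0.02184968  0.11556663] [-0.06916723  0.025533    0.1154    ] 33.75923536187233 [-0.36250739 -0.55533066 -0.6760595 ] [ 0.97  0.61 -0.96  1.91 -0.27  0.91  0.23]
[ 0.035 -0.082  0.034] [ 0.016  0.    -0.019]
```

Emit:
play_rows --commands '[{"delta_pos":[0.03,-0.07,0.03],"dr":[0,0,0],"fingers":34},{"delta_pos":[0,0,0],"dr":[0,0,0],"fingers":10},{"delta_pos":[0,0,0],"dr":[0,0,0],"fingers":10},{"delta_pos":[0,0,0],"dr":[0,0,0],"fingers":10}]' --squeeze 10

```text
time: 22.7
position: [0.5195, 0.0442, 0.2519]
orientation: [3.136, -0.694, 1.54]
contact_force: [4.6, 1.6, -2.8]
opening: 0.241
gripper_force: 10.0
```

Emit:
play_rows --commands '[{"delta_pos":[0,0,0],"dr":[0,0,0],"fingers":10},{"delta_pos":[0,0,0],"dr":[0,0,0],"fingers":10}]' --squeeze 58

```text
time: 22.9
position: [0.5195, 0.0442, 0.2519]
orientation: [3.136, -0.695, 1.541]
contact_force: [4.1, 2.2, -3.3]
opening: 0.226
gripper_force: 58.0
```

Emit:
play_rows --commands '[{"delta_pos":[0.048,0,-0.057],"dr":[0,0,0],"fingers":10},{"delta_pos":[0.048,0,-0.057],"dr":[0,0,0],"fingers":10},{"delta_pos":[0.048,0,-0.057],"dr":[0,0,0],"fingers":10},{"delta_pos":[0,0,0],"dr":[0,0,0],"fingers":10}]'

```text
time: 23.3
position: [0.5198, 0.0441, 0.2605]
orientation: [3.135, -0.694, 1.54]
contact_force: [8.8, 5.0, -10.1]
opening: 0.226
gripper_force: 58.0
```

```bash
python3 - <<'E'
from h import *
s=manip.state(); g=inJ(grasp()); a0=turn(); print(s['time'],g,a0,kn(a0,.021),s['opening']*91.8,RJ.inv().apply(s['contact_force']),s['joint_positions'].round(2))
# rotate g rigidly about post by -a
N=14; Rc=R.from_euler('xyz',s['orientation']); p=s['position']; post=J(0,-.06,0); th=-np.degrees(a0)/N
for i in range(N):
    Q=R.from_euler('z',th,degrees=True); pn=post+Q.apply(p-post); Rn=Q*Rc
    print('{"delta_pos":%s,"dr":%s,"fingers":10},'%((Rc.inv().apply(pn-p)/.04).round(3).tolist(),(Rc.inv()*Rn).as_rotvec(degrees=True).round(2).tolist())); p,Rc=pn,Rn
    
c=cap('top'); W=cloud(c); Q=RJ.inv().apply((W-O).reshape(-1,3)).reshape(W.shape); hsv=cv2.cvtColor(c['image'],cv2.COLOR_BGR2HSV)
m=((hsv[...,0]<6)|(hsv[...,0]>174))&(hsv[...,1]>150)&(Q[...,2]>.10)&(Q[...,2]<.15)&(abs(Q[...,0])<.15)&(abs(Q[...,1])<.18)
k=Q[m]; print('knob',m.sum(),(np.percentile(k,97,axis=0)+np.percentile(k,3,axis=0))/2,np.percentile(k[:,2],[50,95]))
E
```

```text
23.3 [-0.0691031   0.02590901  0.12434995] 0.6720385709754999 [-0.06848408  0.02608095  0.1154    ] 20.750569706414893 [  7.39961634  -6.90136831 -10.08399641] [ 0.98  0.59 -0.97  1.92 -0.28  0.92  0.23]
{"delta_pos":[0.095, -0.085, 0.079],"dr":[-1.76, -0.01, 2.11],"fingers":10},
{"delta_pos":[0.095, -0.085, 0.079],"dr":[-1.76, -0.01, 2.11],"fingers":10},
{"delta_pos":[0.095, -0.085, 0.079],"dr":[-1.76, -0.01, 2.11],"fingers":10},
{"delta_pos":[0.095, -0.085, 0.079],"dr":[-1.76, -0.01, 2.11],"fingers":10},
{"delta_pos":[0.095, -0.085, 0.079],"dr":[-1.76, -0.01, 2.11],"fingers":10},
{"delta_pos":[0.095, -0.085, 0.079],"dr":[-1.76, -0.01, 2.11],"fingers":10},
{"delta_pos":[0.095, -0.085, 0.079],"dr":[-1.76, -0.01, 2.11],"fingers":10},
{"delta_pos":[0.095, -0.085, 0.079],"dr":[-1.76, -0.01, 2.11],"fingers":10},
{"delta_pos":[0.095, -0.085, 0.079],"dr":[-1.76, -0.01, 2.11],"fingers":10},
{"delta_pos":[0.095, -0.085, 0.079],"dr":[-1.76, -0.01, 2.11],"fingers":10},
{"delta_pos":[0.095, -0.085, 0.079],"dr":[-1.76, -0.01, 2.11],"fingers":10},
{"delta_pos":[0.095, -0.085, 0.079],"dr":[-1.76, -0.01, 2.11],"fingers":10},
{"delta_pos":[0.095, -0.085, 0.079],"dr":[-1.76, -0.01, 2.11],"fingers":10},
{"delta_pos":[0.095, -0.085, 0.079],"dr":[-1.76, -0.01, 2.11],"fingers":10},
knob 59 [-0.06541795  0.02572166  0.1331966 ] [0.13303537 0.13728913]
```

Emit:
play_rows --commands '[{"delta_pos":[0.095,-0.085,0.079],"dr":[-1.76,0,2.11],"fingers":10},{"delta_pos":[0.095,-0.085,0.079],"dr":[-1.76,0,2.11],"fingers":10},{"delta_pos":[0.095,-0.085,0.079],"dr":[-1.76,0,2.11],"fingers":10},{"delta_pos":[0.095,-0.085,0.079],"dr":[-1.76,0,2.11],"fingers":10},{"delta_pos":[0.095,-0.085,0.079],"dr":[-1.76,0,2.11],"fingers":10},{"delta_pos":[0.095,-0.085,0.079],"dr":[-1.76,0,2.11],"fingers":10},{"delta_pos":[0,0,0],"dr":[0,0,0],"fingers":10}]'

```text
time: 24.05
position: [0.5039, 0.0764, 0.2606]
orientation: [3.134, -0.694, 1.252]
contact_force: [9.7, 4.0, -9.7]
opening: 0.23
gripper_force: 58.0
```

```bash
cat > kchk.py <<'E'
from h import *
def chk():
    s=manip.state(); g=inJ(grasp()); a0=turn(); print(s['time'],g,'turn',a0,kn(a0,.030),s['opening']*91.8,RJ.inv().apply(s['contact_force']).round(1),np.degrees(s['orientation']).round(1),s['joint_positions'].round(2))
    c=cap('top'); W=cloud(c); Q=RJ.inv().apply((W-O).reshape(-1,3)).reshape(W.shape); hsv=cv2.cvtColor(c['image'],cv2.COLOR_BGR2HSV)
    m=((hsv[...,0]<6)|(hsv[...,0]>174))&(hsv[...,1]>150)&(Q[...,2]>.09)&(Q[...,2]<.15)&(abs(Q[...,0])<.15)&(abs(Q[...,1])<.18)
    k=Q[m]; print('knob',m.sum(),(np.percentile(k,97,axis=0)+np.percentile(k,3,axis=0))/2,np.percentile(k[:,2],[50,95]))
    print('up1mm',lin([0,0,.001]))
chk()
E
python3 kchk.py
```

```text
24.05 [-0.04204115  0.04208571  0.12452934] turn 0.38210583102567086 [-0.04101628  0.04206696  0.1244    ] 21.14166699236014 [ 6.7 -8.  -9.7] [179.5 -39.8  71.7] [ 1.04  0.46 -1.03  2.1  -0.47  0.66  0.12]
knob 51 [-0.03880825  0.04015479  0.13362135] [0.13417143 0.13742399]
up1mm [ 0.016  0.    -0.019]
```

Emit:
play_rows --commands '[{"delta_pos":[0.095,-0.085,0.079],"dr":[-1.76,0,2.11],"fingers":10},{"delta_pos":[0.095,-0.085,0.079],"dr":[-1.76,0,2.11],"fingers":10},{"delta_pos":[0.095,-0.085,0.079],"dr":[-1.76,0,2.11],"fingers":10},{"delta_pos":[0.095,-0.085,0.079],"dr":[-1.76,0,2.11],"fingers":10},{"delta_pos":[0.095,-0.085,0.079],"dr":[-1.76,0,2.11],"fingers":10},{"delta_pos":[0.095,-0.085,0.079],"dr":[-1.76,0,2.11],"fingers":10},{"delta_pos":[0.095,-0.085,0.079],"dr":[-1.76,0,2.11],"fingers":10},{"delta_pos":[0,0,0],"dr":[0,0,0],"fingers":10}]'

```text
time: 24.9
position: [0.4979, 0.1175, 0.2608]
orientation: [3.134, -0.696, 0.917]
contact_force: [10.6, 2.1, -10.1]
opening: 0.228
gripper_force: 58.0
```

```bash
python3 kchk.py
```

```text
24.9 [-0.00654168  0.05032169  0.12471451] turn 0.048388180729659336 [-0.00532062  0.04987125  0.1244    ] 20.949564009635882 [  5.1  -9.5 -10.1] [179.6 -39.9  52.5] [ 1.03  0.32 -1.13  2.26 -0.71  0.36 -0.04]
knob 36 [-0.00227882  0.04649818  0.13406745] [0.13418287 0.13949662]
up1mm [ 0.016  0.    -0.019]
```

Emit:
play_rows --commands '[{"delta_pos":[0.095,-0.085,0.079],"dr":[-1.76,0,2.11],"fingers":10},{"delta_pos":[0,0,0],"dr":[0,0,0],"fingers":10},{"delta_pos":[-0.032,0,0.038],"dr":[0,0,0],"fingers":10},{"delta_pos":[-0.032,0,0.038],"dr":[0,0,0],"fingers":10},{"delta_pos":[-0.032,0,0.038],"dr":[0,0,0],"fingers":10},{"delta_pos":[-0.032,0,0.038],"dr":[0,0,0],"fingers":10},{"delta_pos":[-0.032,0,0.038],"dr":[0,0,0],"fingers":10},{"delta_pos":[0,0,0],"dr":[0,0,0],"fingers":10}]'

```text
time: 25.75
position: [0.4982, 0.1222, 0.2503]
orientation: [3.137, -0.696, 0.867]
contact_force: [8.5, -0.1, -8.9]
opening: 0.227
gripper_force: 58.0
```

```bash
python3 kchk.py
```

```text
25.75 [-0.00249979  0.0501986   0.11419554] turn 0.018092462470423454 [-0.00199006  0.049982    0.1244    ] 20.877596035598817 [ 2.4 -8.2 -8.9] [179.7 -39.9  49.7] [ 1.    0.34 -1.13  2.28 -0.74  0.29 -0.06]
knob 34 [0.00193505 0.04604394 0.12237797] [0.12230921 0.12588835]
up1mm [ 0.016  0.    -0.019]
```

Emit:
play_rows --commands '[{"delta_pos":[-0.032,0,0.038],"dr":[0,0,0],"fingers":10},{"delta_pos":[-0.032,0,0.038],"dr":[0,0,0],"fingers":10},{"delta_pos":[-0.032,0,0.038],"dr":[0,0,0],"fingers":10},{"delta_pos":[-0.032,0,0.038],"dr":[0,0,0],"fingers":10},{"delta_pos":[-0.032,0,0.038],"dr":[0,0,0],"fingers":10},{"delta_pos":[-0.032,0,0.038],"dr":[0,0,0],"fingers":10},{"delta_pos":[0,0,0],"dr":[0,0,0],"fingers":10}]'

```text
time: 26.5
position: [0.4982, 0.1223, 0.2384]
orientation: [3.137, -0.696, 0.867]
contact_force: [6.8, -0.3, -8.1]
opening: 0.227
gripper_force: 58.0
```

```bash
python3 kchk.py
```

```text
26.5 [-0.00241128  0.05022204  0.10236833] turn 0.016833883153410778 [-0.00185164  0.04998441  0.1244    ] 20.87250719186707 [ 1.8 -6.6 -8.1] [179.7 -39.9  49.7] [ 0.98  0.37 -1.11  2.29 -0.74  0.25 -0.05]
knob 34 [0.00154668 0.04636016 0.11131708] [0.11092292 0.11521302]
up1mm [ 0.016  0.    -0.019]
```

Emit:
play_rows --commands '[{"delta_pos":[-0.016,0,0.019],"dr":[0,0,0],"fingers":10},{"delta_pos":[-0.016,0,0.019],"dr":[0,0,0],"fingers":10},{"delta_pos":[-0.016,0,0.019],"dr":[0,0,0],"fingers":10},{"delta_pos":[0,0,0],"dr":[0,0,0],"fingers":10}]'

```text
time: 26.95
position: [0.4983, 0.1227, 0.2359]
orientation: [3.137, -0.696, 0.868]
contact_force: [3.6, -3.0, -1.2]
opening: 0.225
gripper_force: 58.0
```

Emit:
play_rows --commands '[{"delta_pos":[-0.016,0,0.019],"dr":[0,0,0],"fingers":10},{"delta_pos":[0,0,0],"dr":[0,0,0],"fingers":10}]'

```text
time: 27.15
position: [0.4985, 0.1235, 0.2356]
orientation: [3.137, -0.697, 0.869]
contact_force: [-3.7, -5.6, 11.8]
opening: 0.228
gripper_force: 58.0
```

Emit:
play_rows --commands '[{"delta_pos":[-0.016,0,0.019],"dr":[0,0,0],"fingers":10},{"delta_pos":[0,0,0],"dr":[0,0,0],"fingers":10}]'

```text
time: 27.35
position: [0.4987, 0.1242, 0.2353]
orientation: [3.138, -0.698, 0.87]
contact_force: [-8.7, -6.9, 22.5]
opening: 0.228
gripper_force: 58.0
```

```bash
python3 kchk.py
```

```text
27.35 [-0.00030902  0.05045004  0.09933815] turn -0.00698985816102482 [0.00076888 0.04999731 0.1244    ] 20.901373339833636 [-9.2  6.2 22.5] [179.8 -40.   49.9] [ 0.97  0.38 -1.1   2.29 -0.74  0.24 -0.03]
knob 35 [0.00337847 0.04724542 0.11034224] [0.10970618 0.1130163 ]
up1mm [ 0.016  0.    -0.019]
```

The bar rests on the tube, as the force reversed. I take the press-down off, release gently and back away.

Emit:
play_rows --commands '[{"delta_pos":[0.016,0,-0.019],"dr":[0,0,0],"fingers":10},{"delta_pos":[0.01,0,-0.012],"dr":[0,0,0],"fingers":10},{"delta_pos":[0,0,0],"dr":[0,0,0],"fingers":10}]'

```text
time: 27.7
position: [0.4985, 0.1233, 0.2359]
orientation: [3.137, -0.697, 0.869]
contact_force: [4.5, -1.4, 0.4]
opening: 0.228
gripper_force: 58.0
```

Emit:
play_rows --commands '[{"delta_pos":[0,0,0],"dr":[0,0,0],"fingers":10},{"delta_pos":[0,0,0],"dr":[0,0,0],"fingers":10},{"delta_pos":[0,0,0],"dr":[0,0,0],"fingers":26},{"delta_pos":[0,0,0],"dr":[0,0,0],"fingers":36},{"delta_pos":[0,0,0],"dr":[0,0,0],"fingers":48},{"delta_pos":[0,0,0],"dr":[0,0,0],"fingers":48}]' --squeeze 5

```text
time: 28.3
position: [0.4965, 0.1245, 0.2349]
orientation: [3.141, -0.696, 0.87]
contact_force: [0.0, -0.1, -0.4]
opening: 0.491
gripper_force: 0.0
```

```bash
python3 kchk.py
```

```text
28.3 [-0.00068575  0.05282284  0.09882049] turn -0.05946331031293317 [0.00653711 0.04980558 0.1244    ] 45.04268619511025 [-0.1 -0.1 -0.4] [180.  -39.9  49.8] [ 0.97  0.38 -1.1   2.29 -0.74  0.24 -0.04]
knob 40 [0.00220444 0.04880946 0.10912351] [0.10809752 0.11196751]
up1mm [ 0.016  0.    -0.019]
```

Emit:
play_rows --commands '[{"delta_pos":[0,0,-0.2],"dr":[0,0,0],"fingers":48},{"delta_pos":[0,0,-0.5],"dr":[0,0,0],"fingers":48},{"delta_pos":[0,0,-0.8],"dr":[0,0,0],"fingers":48},{"delta_pos":[0,0,-0.9],"dr":[0,0,0],"fingers":48},{"delta_pos":[0,0,-0.9],"dr":[0,0,0],"fingers":48},{"delta_pos":[0,0,0],"dr":[0,0,0],"fingers":48}]'

```text
time: 28.95
position: [0.4503, 0.0657, 0.3187]
orientation: [3.13, -0.677, 0.87]
contact_force: [-0.5, -1.1, -0.0]
opening: 0.524
gripper_force: 0.0
```

```bash
python3 kchk.py; python3 - <<'E'
from h import *
c=pickle.load(open('top.pkl','rb')); W=cloud(c); Q=RJ.inv().apply((W-O).reshape(-1,3)).reshape(W.shape); hsv=cv2.cvtColor(c['image'],cv2.COLOR_BGR2HSV)
m=(hsv[...,0]>14)&(hsv[...,0]<34)&(hsv[...,1]>100)&(Q[...,2]>.03)&(Q[...,2]<.07)&(abs(Q[...,0])<.15)&(abs(Q[...,1])<.03)
k=Q[m]; print('tube',m.sum(),np.percentile(k,[1,50,99],axis=0))
m=(hsv[...,0]>100)&(hsv[...,0]<130)&(hsv[...,1]>120)&(Q[...,2]>.05)&(Q[...,2]<.08)&(abs(Q[...,0])<.06)&(abs(Q[...,1])<.1)
k=Q[m]; print('bar',m.sum(),np.median(k,0),np.polyfit(k[:,1],k[:,0],1))
cv2.imwrite('pics/f.png',cv2.resize(c['image'][130:330,180:480],None,fx=2.6,fy=2.6))
E
```

```text
28.95 [-0.07148584  0.07898695  0.18203642] turn 0.030038941649971618 [-0.00330379  0.04995038  0.1244    ] 48.08574374609443 [-1.2  0.2 -0. ] [179.3 -38.8  49.9] [ 1.58 -0.1  -1.34  2.29 -1.04  0.82  0.24]
knob 69 [-3.58471458e-05  4.98562213e-02  1.06400900e-01] [0.10812215 0.11229336]
up1mm [ 0.016  0.    -0.019]
tube 432 [[-0.09841947 -0.01558043  0.04053198]
 [-0.02261026  0.00017612  0.05512509]
 [ 0.05489441  0.01121181  0.06125402]]
bar 134 [-0.00460002  0.02033216  0.06887534] [-0.07909919 -0.00069311]
```

View pics/f.png

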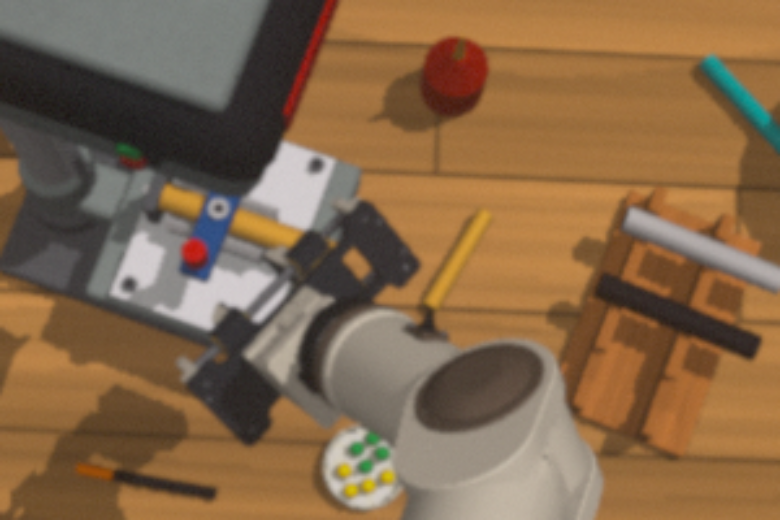

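The bar lies square across the brass tube (knob at crop (194,252), tube end at the stop at (165,195)). The rack's other tubes and the bench items are unmoved, and the hand is clear.

```bash
python3 -c "
from plant import manip
print(manip.hand_in())"
```

```text
the job is handed in; nothing more can be done
None
```

The job is handed in after about 29 s of the 72 s: the brass tube lies in the V-block with its end at the stop, and the bar was let down under grip and rests square on it. On the way out the knob slipped a few millimetres in the grip, so the bar slid from about 27 mm lift to rest on the sleeve rim. It did not read as a snap, but I did not see it happen.

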